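# Sort tagged filter cartridges and hook the loaded tray on the lift's top rung

### The job

First take the small ladder lift by its black grip blade, raise its white tray just past the middle rung and lower it until its pawl hangs hooked on that rung, which is the loading height. Then sort the filter cartridges by the tag on their tops: lay each one with a round disc tag flat in a nest of its own in the white tray, and each one with a straight bar tag in a nest of its own in the grey tray. Last, raise the white tray until the pawl has cleared the top rung and lower it until it hangs hooked there with the cartridges still in their nests; leave the petri dish and the hex key where they are.

Things in the scene. Friction and masses are not known exactly. Their poses are not given: they have to be found in the camera images.
- cartridge_1: white box-shaped filter cartridge 52 x 26 x 34 mm, 40 g nominal, with a plain metal tag 6 mm thick on top (PASSED: round disc tag, 22 mm across). Origin: centre of the underside; x along the 52 mm length, y across the 26 mm width, z up. Starts flat on the table at any of five places, or is absent
- cartridge_2: white box-shaped filter cartridge 52 x 26 x 34 mm, 40 g nominal, with a plain metal tag 6 mm thick on top (PASSED: round disc tag, 22 mm across). Origin: centre of the underside; x along the 52 mm length, y across the 26 mm width, z up. Starts flat on the table at any of five places, or is absent
- cartridge_3: white box-shaped filter cartridge 52 x 26 x 34 mm, 40 g nominal, with a plain metal tag 6 mm thick on top (PASSED: round disc tag, 22 mm across). Origin: centre of the underside; x along the 52 mm length, y across the 26 mm width, z up. Starts flat on the table at any of five places, or is absent
- cartridge_4: white box-shaped filter cartridge 52 x 26 x 34 mm, 40 g nominal, with a plain metal tag 6 mm thick on top (REJECTED: straight bar tag, 42 x 8 mm, lying along the length). Origin: centre of the underside; x along the 52 mm length, y across the 26 mm width, z up. Starts flat on the table at any of five places, or is absent
- cartridge_5: white box-shaped filter cartridge 52 x 26 x 34 mm, 40 g nominal, with a plain metal tag 6 mm thick on top (REJECTED: straight bar tag, 42 x 8 mm, lying along the length). Origin: centre of the underside; x along the 52 mm length, y across the 26 mm width, z up. Starts flat on the table at any of five places, or is absent
- carriage (a joint): height of the ladder lift's sliding section in m, 0 at the bottom stop, growing upward, top stop at 0.130. It rests hooked at 0.012 (low rung), 0.057 (middle rung) or 0.102 (top rung, the last one), and starts on the low rung. 0.36 to 0.59 kg plus load; slides vertically with light drag (30 N s/m, 0.5 N)
- pawl (a joint): angle of the gravity pawl, rad: 0 nose out over a rung, up to 1.25 folded down. On the way up it folds past a rung and falls back by its own weight just above it: raise 10 to 20 mm past the hooked height, then lower onto the rung. Let go too soon and the section sinks to the rung below; it cannot go down past a rung it has cleared
- lift_handle (a point): grip point in the lift's black grip blade, which stands out towards the robot from the front middle of the pass tray: 14 mm thick (point y), 36 mm tall, 46 mm long (point x). The point is 13 mm below its top, 20 mm behind its free end, 22 mm above nest floor level; it moves up with the section. point x points away from the robot, z up
- lift_stand: fixed aluminium stand of the lift, base plate 185 x 150 x 12 mm; origin on the table under the middle pass nest, x away from the robot, z up. At the far side two uprights 228 mm high joined at the top, front faces 87 mm beyond the nests' centres, with rungs 45 mm apart between them
- pass_tray (a point): centre of the floor of the middle nest of the white pass tray (174 x 74 mm, three nests side by side along point y, 58 mm apart) on the lift's sliding section; same axes as lift_handle
- pass_nest_1 (a point): centre of the floor of the left nest of the pass tray (moves up with it), a pocket 66 mm long (point x) and 38 mm wide (point y) with walls 8 mm high; holds one cartridge lying lengthwise, either way round
- pass_nest_2 (a point): centre of the floor of the middle nest of the pass tray (moves up with it), a pocket 66 mm long (point x) and 38 mm wide (point y) with walls 8 mm high; holds one cartridge lying lengthwise, either way round
- pass_nest_3 (a point): centre of the floor of the right nest of the pass tray (moves up with it), a pocket 66 mm long (point x) and 38 mm wide (point y) with walls 8 mm high; holds one cartridge lying lengthwise, either way round
- reject_floor (a point): centre, at nest floor height (4 mm), of the grey reject tray fixed on the table: 116 x 74 mm, two nests side by side along point y, 58 mm apart, same pockets
- reject_nest_1 (a point): centre of the floor of the left nest of the reject tray, a pocket 66 mm long (point x) and 38 mm wide (point y) with walls 8 mm high; holds one cartridge lying lengthwise, either way round
- reject_nest_2 (a point): centre of the floor of the right nest of the reject tray, a pocket 66 mm long (point x) and 38 mm wide (point y) with walls 8 mm high; holds one cartridge lying lengthwise, either way round
- petri_dish: bystander: clear petri dish 62 mm across, 13 mm high; origin at underside
- vial_case: fixed bystander in front of the lift: closed flat vial case, 130 mm along its x and 210 mm along its y (which runs roughly away from the robot), 62 mm high; origin at the centre of its underside
- hex_key: bystander: black hex key 82 mm long, flat on the table; origin at underside
Mind the look-alikes: they are no part of the job. What is shaped like the cartridge_5 but orange or yellow is not meant.

How it is judged:
By the outcome, as a careful person would: the job done as asked, in the order asked, and still so for the second after the job is handed in, with the robot touching nothing.
Of cartridge_1, cartridge_2, cartridge_3, cartridge_4, cartridge_5 only 4 to 5 are there at a start; the rules pass over those that are not, and their reading is None.
At some moment in a run one of cartridge_1, cartridge_2, cartridge_3, cartridge_4, cartridge_5 may be knocked a few centimetres aside while the robot is not near it.
Once in a run the grip may slacken for a moment while it holds something.
It also fails if it takes over 200 s, if anything falls off the work surface, if the arm or the gripper's body presses on something with over 40 N, if the wrist force passes 120 N, or if a joint passes its speed limit or range.

### The arm

A 6-joint arm with a two-finger parallel gripper is mounted at the origin on the work surface; the furniture and walls round the work are solid. World frame = base frame: x ahead of the robot, y to its left, z up, the work surface at z = 0. Lengths are in m, angles in rad, forces in N, time in s.
With the tool pointing down it reaches from about 0.375 to 0.975 m from the base axis. Payload 3.8 kg.
Tool frame: the origin (TCP) lies at the very end of the fingers, on their centre line; the grasp point (between the pads) lies 19 mm behind it; z points along the fingers, y is the direction in which the jaws open and shut (so a half turn about z gives the same grasp; the last joint's range is limited). The gripper opens to 85 mm and grips with 20 to 120 N. Pads are 22 mm wide; open, the fingers measure 114 mm over their backs; the gripper's body (76 mm by 85 mm) begins 54 mm behind the grasp point. The pads swing forward as they close: fully open they stand 13 mm farther back than shut.
Start: joints at [-1.32, 0.264, 1.604, -0, 1.274, -0.037], TCP at [0.192, -0.647, 0.205] pointing down, gripper open.
Joint ranges: [-2.63, 2.63], [-0.94, 2.18], [0.31, 2.57], [-1.31, 4.45], [0, 2.66], [-2.55, 2.55]. Speed limits (rad/s): [2.57, 2.57, 3.14, 3.14, 3.14, 3.14].

### API

Orientations are given as a rotation vector (axis times angle).
In Python, from workcell import bot, viewer gives the robot as it stands.
- The arm moves only by the tool jog_arm, never from a script. Its argument "motion" is a list of rows, each an object of numbers: "dx", "dy", "dz": the shift along the world's x, y, z in cm; "turn": the turn about the world's z in rad. A call has 1 to 12 rows; each row shifts and turns the commanded pose from where the row before left it; what a row does not reach is not made up. A row lasts 1/12 s, in which the tool goes at most 41.7 mm and 7.16 degrees, less where a joint would pass 70% of its speed; a pose out of reach is approached as far as the arm can. A call is refused whole if a number of a shift passes 4.17 or a number of a turn 0.125, either way. A call with a gripper value outside its range is refused whole. "fingers" is the finger opening in cm, from 0 to 8.54, set as the call begins (left out, the last holds). The fingers move at their own pace and stop on an object; "grip_force" is the grip in N (left out, the last holds). Time passes only in rows, so rows that do not move let the fingers close. It gives the time, the measured TCP pose, the force and the opening at its end, in the units of the state.
- bot.read_state(): the state, without advancing time (a new reading comes with each control period).
- viewer.read_camera(name): name is "scene" or "side" or "wrist"; returns (picture, depth): 420x560x3 uint8, red, green, blue; 420x560 float32, m along the optical axis (not along the pixel's ray), 0 where there is no reading.
- viewer.camera_info(name): a dict with "vertical_fov" (degrees; the focal length in pixels is half the picture's height over the tangent of half this angle, whatever the lens; pixels are square), "cx", "cy" (the principal point, pixels), "R" (3x3) and "t" (3): a world point X has camera coordinates R X + t. Camera axes: x right, y down, z forward; pixel columns grow to the right and rows downward; lengths in m; the calibration is good to about 2 mm. A picture is of the moment at which its call begins: read the wrist's pose just before it. camera_info takes no time and is no camera call; for the wrist camera it gives the pose at the moment of the call.
- bot.finish_job(): hands the job in, once; it reports no verdict.
The state is a dict: "time": time; "q": joint angles; "joint_vel": joint speeds; "joint_torque": joint torques, N m; "tool_pos": TCP position; "tcp_rot": TCP orientation; "wrist_force": force on the tool from outside, world axes, zero at the start; "torque": the same for the moment, N m; "width": opening from 0.0 (shut) to 1.0 (fully open).
Only numpy, scipy, OpenCV 4.12 (cv2) and the standard library are available. Lean on these libraries where they do the work, as an engineer would, in place of code of your own. Each camera call takes 0.05 s, during which the arm holds its last target. There are 200 camera calls.

## Working session

There is one attempt and no reset: what is moved stays moved. The work goes in short steps, Python scripts to look and compute and a tool call to move; the robot and the scene stay as the last step left them, time stands still between calls to the robot, and variables do not carry over. Pictures are saved under pics/ and viewed, about 12 in all and at most 16, crops included, and the job is handed in when it is done.

Besides the shell and the picture viewer there is one more tool, called after ">>>" as name(argument=value, ...) on one line, values as JSON. jog_arm: Moves the arm, as the interface text tells. Its arguments: {"type":"object","properties":{"motion":{"type":"array"},"fingers":{"type":"number"},"grip_force":{"type":"number"}},"required":["motion"]}

```bash
ls; mkdir -p pics; cat > h.py <<'E'
import numpy as np, cv2
from workcell import bot, viewer
def snap(n,f):
    c=viewer.camera_info(n); im,d=viewer.read_camera(n)
    cv2.imwrite(f'pics/{f}.png',im[:,:,::-1]); np.savez(f'pics/{f}.npz',d=d,R=c['R'],t=c['t'],cx=c['cx'],cy=c['cy'],v=c['vertical_fov'])
    return im,d,c
def load(f):
    z=np.load(f'pics/{f}.npz'); return cv2.imread(f'pics/{f}.png'),z
def cloud(z):
    d=z['d']; h,w=d.shape; F=h/2/np.tan(np.radians(float(z['v']))/2)
    u,v=np.meshgrid(np.arange(w),np.arange(h))
    P=np.dstack([(u-z['cx'])/F*d,(v-z['cy'])/F*d,d])
    W=(P-z['t'])@z['R']; W[d==0]=np.nan
    return W
E
python3 - <<'E'
from h import *
for n in ('scene','side','wrist'):
    im,d,c=snap(n,n+'0'); print(n,c['vertical_fov'],np.round(-np.array(c['R']).T@c['t'],3),np.round(c['R'],2).tolist())
a=cv2.imread('pics/scene0.png');b=cv2.imread('pics/side0.png')
print(bot.read_state())
E
```

```text
pics
scene 49.200048698248665 [-0.195  0.513  0.839] [[-0.62, -0.79, 0.01], [-0.51, 0.4, -0.76], [0.6, -0.47, -0.65]]
side 48.70592489200227 [0.413 0.48  0.931] [[-0.99, -0.13, -0.0], [-0.11, 0.85, -0.52], [0.07, -0.51, -0.86]]
wrist 62.56721594801631 [ 0.266 -0.623  0.372] [[0.28, -0.96, -0.0], [-0.91, -0.27, 0.3], [-0.29, -0.08, -0.95]]
{'time': 0.15, 'q': array([-1.31990497e+00,  2.64561916e-01,  1.60509012e+00,  1.42039161e-05,
        1.27366581e+00, -3.69058344e-02]), 'joint_vel': array([ 2.19788594e-04, -1.96590164e-03, -4.78310621e-03,  1.08184622e-04,
        7.62711479e-04, -7.39992951e-05]), 'joint_torque': array([ 1.54415829e-03, -5.15905666e+01, -3.67959630e+01,  7.11039820e-05,
        8.03938543e-03,  1.50382141e-05]), 'tool_pos': array([ 0.19143951, -0.64664421,  0.2043442 ]), 'tcp_rot': array([-3.10742446e+00, -4.50259565e-01,  2.68036802e-04]), 'wrist_force': array([0.04916722, 1.03046958, 0.30954542]), 'torque': array([-0.01858055, -0.03087273, -0.00794234]), 'width': 0.9995803975605405}
```

View pics/scene0.png

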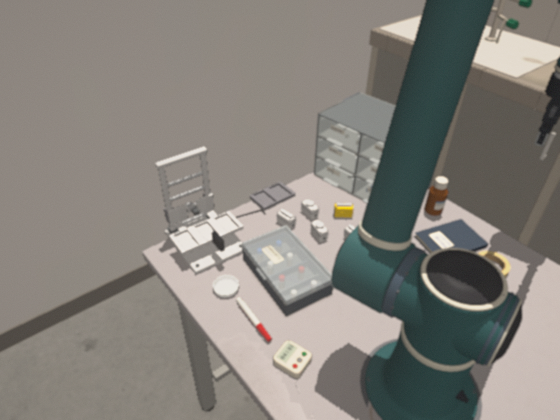

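View pics/side0.png

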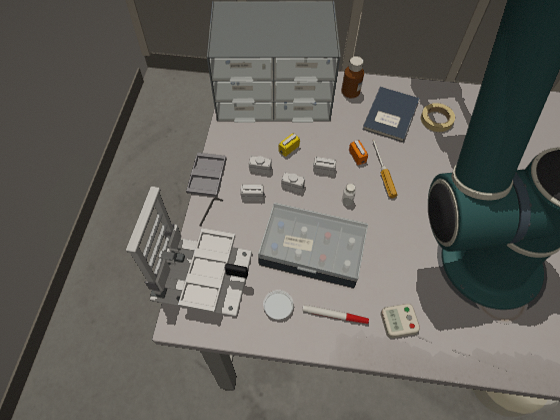

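Scene view: lift at (200,215), four to five white cartridges around (300,215), yellow look-alike at (343,210). Side view: white candidates are at (260,165), (252,190), (292,182) and (325,165). The look-alikes are yellow (289,145), orange (358,152) and a white bottle (349,191). The blade is at (237,269). Next is one close crop.

```bash
python3 - <<'E'
from h import *
a,z=load('side0')
W=cloud(z)
b=cv2.resize(a[130:320,150:370],None,fx=3.4,fy=3.1,interpolation=cv2.INTER_CUBIC)
cv2.imwrite('pics/crop1.png',b)
for n,(u,v) in dict(c1=(260,165),c2=(252,190),c3=(292,182),c4=(325,165),blade=(237,269),blade2=(245,271),dish=(278,305),trayA=(214,246),trayB=(207,270),trayC=(200,294),rejA=(212,163),rejB=(206,180),case=(312,245),hex=(210,210)).items():
    print(n,np.round(W[v,u],3))
# cartridges top blobs: height
m=(W[:,:,2]>.022)&(W[:,:,2]<.06)&(W[:,:,1]<-.1)
m[:,375:]=0
n,l,s,c=cv2.connectedComponentsWithStats(m.astype('uint8'))
for i in range(1,n):
    if s[i,4]>60:
        P=W[l==i]; print(s[i],np.round(np.median(P,0),3),np.nanmax(P[:,2]).round(3), a[l==i].mean(0).round())
E
```

```text
c1 [ 0.535 -0.166  0.033]
c2 [ 0.542 -0.093  0.034]
c3 [ 0.453 -0.127  0.035]
c4 [ 0.381 -0.188  0.032]
blade [0.535 0.126 0.082]
blade2 [0.519 0.128 0.082]
dish [0.448 0.164 0.012]
trayA [0.597 0.066 0.048]
trayB [0.601 0.121 0.047]
trayC [0.604 0.175 0.049]
rejA [nan nan nan]
rejB [ 0.661 -0.124  0.006]
case [0.393 0.043 0.062]
hex [ 0.635 -0.046  0.002]
[  0   0  39  60 659] [ 1.321 -0.567  0.04 ] 0.06 [66. 71. 74.]
[342  77  21  17 208] [ 0.334 -0.446  0.041] 0.06 [23. 38. 58.]
[214 103  58  15 594] [ 0.601 -0.324  0.042] 0.06 [107. 113. 113.]
[276 104  57  13 579] [ 0.449 -0.345  0.041] 0.06 [106. 112. 111.]
[279 133  21  20 228] [ 0.474 -0.243  0.035] 0.044 [ 54. 135. 151.]
[349 140  19  21 229] [ 0.304 -0.241  0.035] 0.044 [ 49.  99. 154.]
[249 156  23  14 254] [ 0.536 -0.171  0.035] 0.046 [136. 142. 146.]
[313 157  23  14 248] [ 0.383 -0.19   0.035] 0.046 [133. 139. 143.]
[281 173  24  16 265] [ 0.452 -0.131  0.035] 0.046 [139. 145. 149.]
[343 188  13  14 116] [ 0.323 -0.104  0.044] 0.06 [111. 118. 122.]
```

View pics/crop1.png

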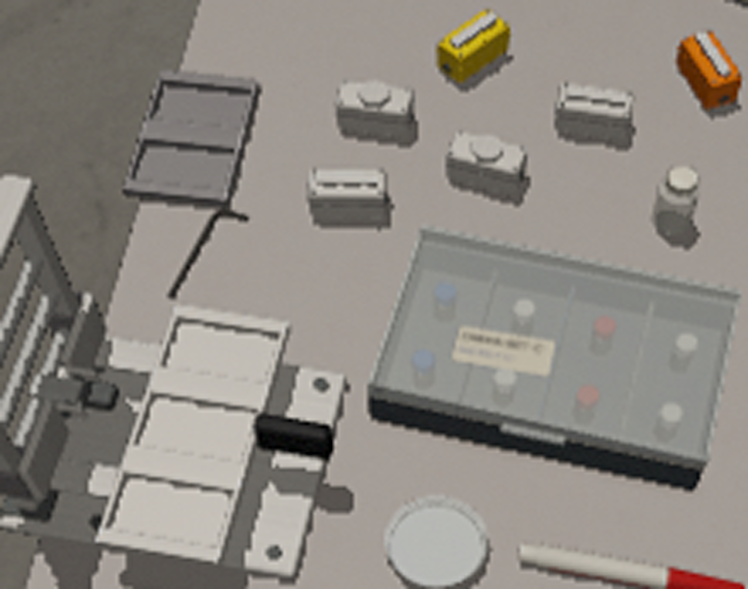

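Crop shows four cartridges. Disc tags are at side pixels (260,160) and (292,178); bar tags are at (252,187) and (325,162). The blade runs (226..247, 269). Next I'll check obstacle heights on the path and fit the top outlines and tray.

```bash
cat >> h.py <<'E'
def rect(P):
    r=cv2.minAreaRect((P[:,:2]*1000).astype('float32')); return np.round(r[0],1),np.round(r[1],1),round(r[2],1)
E
python3 - <<'E'
from h import *
a,z=load('side0'); W=cloud(z)
b,z2=load('scene0'); W2=cloud(z2)
for w in (W,W2):
  X,Y,Z=w[...,0],w[...,1],w[...,2]
  for x0 in np.arange(.15,.8,.05):
    print(x0.round(2),[ (round(float(np.nanmax(Z[k])),2) if (k:=((X>x0)&(X<x0+.05)&(Y>y0)&(Y<y0+.1)&(Z<.5))).sum()>5 else '-') for y0 in np.arange(-.7,.3,.1)])
X,Y,Z=W[...,0],W[...,1],W[...,2]
for n,(u0,v0,u1,v1) in dict(A=(246,153,274,178),C=(238,180,268,203),B=(278,170,308,196),D=(310,154,340,178)).items():
    s=np.zeros(Z.shape,bool); s[v0:v1,u0:u1]=1
    print(n,rect(W[s&(Z>.031)]),rect(W[s&(Z>.0375)]), (s&(Z>.0375)).sum())
s=(X>.54)&(X<.66)&(Y>.02)&(Y<.23)
for lo,hi in((.04,.052),(.052,.064)): print('tray',rect(W[s&(Z>lo)&(Z<hi)]))
print(np.histogram(Z[s],bins=np.arange(0,.09,.004)))
k=(X>.48)&(X<.56)&(abs(Y-.125)<.03)&(Z>.06); print('blade',rect(W[k]),np.nanmedian(Z[k]),k.sum())
k=(X>.6)&(X<.75)&(Y>-.25)&(Y<-.06)&(Z>.0085)&(Z<.02);print('rej',rect(W[k]))
k=(Z>.055)&(Z<.07)&(X<.52)&(X>.25)&(Y>-.08)&(Y<.12);print('case',cv2.boxPoints(cv2.minAreaRect((W[k][:,:2]*1000).astype('float32'))).round())
E
```

```text
0.15 ['-', 0.01, 0.02, 0.02, 0.01, 0.01, 0.5, 0.5, 0.29, 0.01]
0.2 ['-', 0.01, 0.02, 0.02, 0.02, 0.03, 0.26, 0.29, 0.02, 0.01]
0.25 ['-', 0.01, 0.02, 0.02, 0.04, 0.01, 0.07, 0.07, 0.06, 0.01]
0.3 ['-', '-', 0.11, 0.01, 0.04, 0.06, 0.07, 0.07, 0.06, 0.01]
0.35 ['-', 0.22, 0.22, 0.22, 0.04, 0.05, 0.07, 0.07, 0.02, 0.01]
0.4 ['-', 0.22, 0.22, 0.22, 0.04, 0.04, 0.07, 0.07, 0.02, 0.01]
0.45 ['-', 0.22, 0.22, 0.22, 0.04, 0.05, 0.07, 0.07, 0.02, 0.01]
0.5 ['-', 0.22, 0.22, 0.22, 0.02, 0.05, 0.05, 0.06, 0.09, 0.01]
0.55 ['-', 0.22, 0.22, 0.22, 0.01, 0.04, 0.04, 0.06, 0.09, 0.06]
0.6 ['-', 0.22, 0.22, 0.22, 0.01, 0.02, 0.02, 0.06, 0.09, 0.06]
0.65 ['-', 0.22, 0.22, 0.22, 0.01, 0.02, 0.02, 0.23, 0.23, 0.01]
0.7 ['-', '-', '-', '-', '-', 0.01, '-', 0.23, 0.23, -0.76]
0.75 ['-', '-', '-', '-', '-', '-', '-', '-', -0.76, -0.76]
0.15 [0.41, 0.35, 0.02, 0.02, '-', '-', 0.49, 0.5, 0.29, 0.01]
0.2 [0.44, 0.01, 0.02, 0.02, '-', '-', 0.01, 0.01, 0.02, 0.01]
0.25 ['-', 0.0, 0.02, 0.02, '-', '-', 0.07, 0.07, 0.06, 0.01]
0.3 ['-', 0.0, 0.12, 0.0, '-', '-', 0.07, 0.07, 0.05, 0.01]
0.35 ['-', 0.0, 0.08, '-'
[... 921 characters left out ...]
(array([ 380.8, -195.7]), array([45.3, 13.9]), 2.5) 65
tray (array([601.4, 119.7]), array([117.1, 177.2]), 0.0)
tray (array([597. , 119.6]), array([175.3, 114.2]), 88.1)
(array([ 863,   53,  187,  763,   78,    0,    0,    0,    0,    1,   26,
       1074,  822,  865,  366,    9,    6,    7,    7,   34,   58,   44]), array([0.   , 0.004, 0.008, 0.012, 0.016, 0.02 , 0.024, 0.028, 0.032,
       0.036, 0.04 , 0.044, 0.048, 0.052, 0.056, 0.06 , 0.064, 0.068,
       0.072, 0.076, 0.08 , 0.084, 0.088]))
blade (array([538. , 123.3]), array([14.4, 43.6]), 88.4) 0.07974502105718057 220
rej (array([ 663.3, -134.6]), array([128.7,  75.1]), 88.8)
case [[278. -26.]
 [487. -52.]
 [503.  80.]
 [294. 105.]]
```

>>> jog_arm(motion=[{"dy": 1.5, "dz": 3.5}, {"dy": 1.5, "dz": 3.5}, {"dy": 3, "dz": 2.5, "dx": 0.6}, {"dy": 3.2, "dz": 2.5, "dx": 1.4}, {"dx": 1.5, "dy": 3.6, "turn": -0.04}, {"dx": 1.5, "dy": 3.6, "turn": -0.04}, {"dx": 1.5, "dy": 3.6, "turn": -0.04}, {"dx": 1.5, "dy": 3.6, "turn": -0.04}, {"dx": 1.5, "dy": 3.6, "turn": -0.04}, {"dx": 1.5, "dy": 3.6, "turn": -0.04}, {"dx": 1.5, "dy": 3.6, "turn": -0.04}, {"dx": 1.5, "dy": 3.6, "turn": -0.04}], fingers=4)

```text
validation failed for argument at $.mo...
```

>>> jog_arm(motion=[{"dx": 1.6, "dy": 3.6}, {"dx": 1.6, "dy": 3.6}, {"dx": 1.6, "dy": 3.6}, {"dx": 1.6, "dy": 3.6}, {"dx": 1.6, "dy": 3.6}, {"dx": 1.6, "dy": 3.6}, {"dx": 1.6, "dy": 3.6}, {"dx": 1.6, "dy": 3.6}, {"dx": 1.6, "dy": 3.6}, {"dx": 1.6, "dy": 3.0, "dz": -2.5}, {"dx": 1.5, "dy": 1, "dz": -2.5}, {"dz": -2}])

```text
validation failed for argument at $.mo...
```

```bash
python3 - <<'E'
from h import *
s=bot.read_state(); print(s['time'],s['tool_pos'],s['tcp_rot'],s['wrist_force'],s['q'],s['width'])
snap('wrist','w1')
a,z=load('w1');W=cloud(z);X,Y,Z=W[...,0],W[...,1],W[...,2]
s=(X>.50)&(X<.66)&(Y>.02)&(Y<.23)
k=s&(Z>.065)&(X<.56); print('blade',rect(W[k]),np.nanmedian(Z[k]),k.sum())
k=s&(Z>.049)&(Z<.062)&(X>.555);print('tray',rect(W[k]))
k=s&(Z>.04)&(Z<.05)&(X>.55); print(np.histogram(Z[s&(Z>.03)],bins=np.arange(.03,.09,.002)))
E
```

```text
0.15 [ 0.19143951 -0.64664421  0.2043442 ] [-3.10742446e+00 -4.50259565e-01  2.68036802e-04] [0.04916722 1.03046958 0.30954542] [-1.31990497e+00  2.64561916e-01  1.60509012e+00  1.42039161e-05
  1.27366581e+00 -3.69058344e-02] 0.9995803975605405
blade (array([0., 0.]), array([0., 0.]), 0.0) nan 0
tray (array([0., 0.]), array([0., 0.]), 0.0)
(array([0, 0, 0, 0, 0, 0, 0, 0, 0, 0, 0, 0, 0, 0, 0, 0, 0, 0, 0, 0, 0, 0,
       0, 0, 0, 0, 0, 0, 0]), array([0.03 , 0.032, 0.034, 0.036, 0.038, 0.04 , 0.042, 0.044, 0.046,
       0.048, 0.05 , 0.052, 0.054, 0.056, 0.058, 0.06 , 0.062, 0.064,
       0.066, 0.068, 0.07 , 0.072, 0.074, 0.076, 0.078, 0.08 , 0.082,
       0.084, 0.086, 0.088]))
  return np.nanmean(a, axis, out=out, keepdims=keepdims)
```

View pics/w1.png

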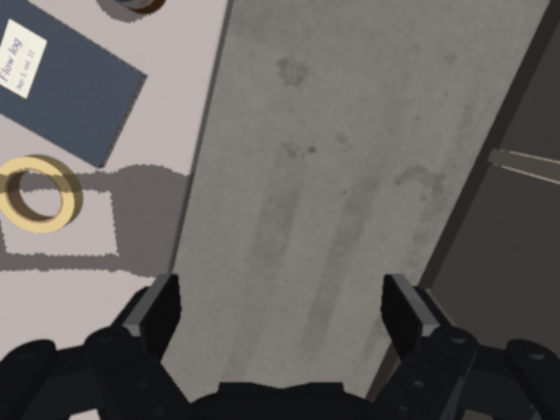

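The moves were refused, so the picture only shows the start view: floor, tape ring and the open fingers at (150,310)/(410,310). I'll retry with every key given in each row.

>>> jog_arm(motion=[{"dx": 0, "dy": 1.5, "dz": 3.5, "turn": 0}, {"dx": 0, "dy": 1.5, "dz": 3.5, "turn": 0}, {"dx": 0.6, "dy": 3, "dz": 2.5, "turn": 0}, {"dx": 1.4, "dy": 3.2, "dz": 2.5, "turn": 0}, {"dx": 1.5, "dy": 3.6, "dz": 0, "turn": -0.04}, {"dx": 1.5, "dy": 3.6, "dz": 0, "turn": -0.04}, {"dx": 1.5, "dy": 3.6, "dz": 0, "turn": -0.04}, {"dx": 1.5, "dy": 3.6, "dz": 0, "turn": -0.04}, {"dx": 1.5, "dy": 3.6, "dz": 0, "turn": -0.04}, {"dx": 1.5, "dy": 3.6, "dz": 0, "turn": -0.04}, {"dx": 1.5, "dy": 3.6, "dz": 0, "turn": -0.04}, {"dx": 1.5, "dy": 3.6, "dz": 0, "turn": -0.04}], fingers=4)

```text
time: 1.2
tool_pos: [0.3313, -0.2664, 0.3246]
tcp_rot: [3.141, -0.055, 0.001]
wrist_force: [0.7, 0.1, -0.4]
width: 0.468
```

>>> jog_arm(motion=[{"dx": 1.5, "dy": 3.5, "dz": 0, "turn": 0}, {"dx": 1.5, "dy": 3.5, "dz": 0, "turn": 0}, {"dx": 1.5, "dy": 3.5, "dz": 0, "turn": 0}, {"dx": 1.5, "dy": 3.5, "dz": 0, "turn": 0}, {"dx": 1.5, "dy": 3.5, "dz": 0, "turn": 0}, {"dx": 1.5, "dy": 3.5, "dz": -1, "turn": 0}, {"dx": 1.5, "dy": 3.5, "dz": -1, "turn": 0}, {"dx": 1.5, "dy": 3.5, "dz": -1, "turn": 0}, {"dx": 1.5, "dy": 3.5, "dz": -1, "turn": 0}, {"dx": 1.5, "dy": 3.5, "dz": -1, "turn": 0}, {"dx": 1.5, "dy": 3.5, "dz": -1, "turn": 0}, {"dx": 0, "dy": 0, "dz": -1, "turn": 0}])

```text
time: 2.2
tool_pos: [0.4977, 0.1224, 0.2538]
tcp_rot: [-3.138, 0.043, -0.001]
wrist_force: [-0.1, -0.1, -0.1]
width: 0.467
```

```bash
python3 - <<'E'
from h import *
s=bot.read_state(); print(s['time'],s['tool_pos'],s['tcp_rot'],s['q'])
snap('wrist','w2')
a,z=load('w2');W=cloud(z);X,Y,Z=W[...,0],W[...,1],W[...,2]
s=(X>.50)&(X<.66)&(Y>.02)&(Y<.23)
k=s&(Z>.065)&(Z<.095)&(X<.57); print('blade',rect(W[k]),np.nanmedian(Z[k]),k.sum())
k=s&(Z>.052)&(Z<.062)&(X>.555);print('walls',rect(W[k]))
print(np.histogram(Z[s&(Z>.03)&(Z<.1)],bins=np.arange(.03,.1,.002)))
E
```

```text
2.2 [0.49771221 0.12241472 0.25377167] [-3.13810143e+00  4.28523711e-02 -1.13198405e-03] [ 0.19038848 -0.07526273  1.88430159  0.00307373  1.33120037  1.78776672]
blade (array([538.9, 122.2]), array([13.7, 45.6]), 88.2) 0.07999681342543623 661
walls (array([598.6, 119.1]), array([173.9,  76. ]), 86.8)
(array([   2,    6,    5,    4,    6,    0,  214, 5218, 3153,  439,  350,
       4023, 1505,   12,    8,   14,    1,    1,    0,    0,    1,    7,
         18,   74,  270,  350,  147,  168,    3,    0,    0,    0,    0,
          0]), array([0.03 , 0.032, 0.034, 0.036, 0.038, 0.04 , 0.042, 0.044, 0.046,
       0.048, 0.05 , 0.052, 0.054, 0.056, 0.058, 0.06 , 0.062, 0.064,
       0.066, 0.068, 0.07 , 0.072, 0.074, 0.076, 0.078, 0.08 , 0.082,
       0.084, 0.086, 0.088, 0.09 , 0.092, 0.094, 0.096, 0.098]))
```

View pics/w2.png

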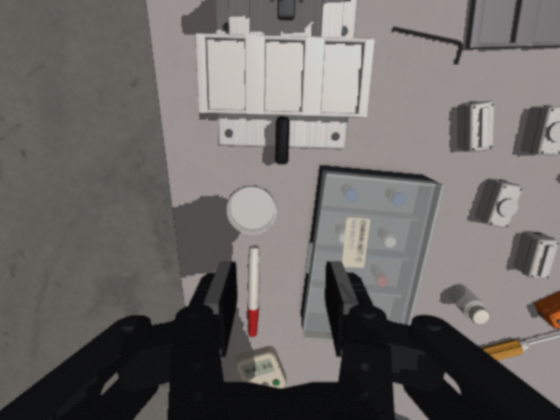

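Wrist view: blade (282,117–162), tray with three nests (228/283/340,75), dish (252,210), and the four cartridges at right: bar (478,127), disc (550,130), disc (503,205), bar (541,258). The blade measures 13.7 x 45.6 mm, which matches the spec.

>>> jog_arm(motion=[{"dx": 2, "dy": 0, "dz": -2, "turn": -0.01}, {"dx": 1.9, "dy": 0, "dz": -3, "turn": 0}, {"dx": 0, "dy": 0, "dz": -3, "turn": 0}, {"dx": 0, "dy": 0, "dz": -2, "turn": 0}, {"dx": 0, "dy": 0, "dz": 0, "turn": 0}, {"dx": 0, "dy": 0, "dz": 0, "turn": 0}], fingers=3.5, grip_force=50)

```text
time: 2.75
tool_pos: [0.5338, 0.1156, 0.1536]
tcp_rot: [3.14, -0.068, -0.005]
wrist_force: [-0.4, 0.7, 0.6]
width: 0.409
```

>>> jog_arm(motion=[{"dx": 0.2, "dy": 0.6, "dz": -3, "turn": 0}, {"dx": 0, "dy": 0, "dz": -2, "turn": 0}, {"dx": 0, "dy": 0, "dz": 0, "turn": 0}, {"dx": 0, "dy": 0, "dz": 0, "turn": 0}, {"dx": 0, "dy": 0, "dz": 0, "turn": 0}])

```text
time: 3.17
tool_pos: [0.5389, 0.1228, 0.1074]
tcp_rot: [-3.14, 0.067, -0.006]
wrist_force: [0.7, 0.9, 0.2]
width: 0.411
```

>>> jog_arm(motion=[{"dx": -0.2, "dy": 0, "dz": -2, "turn": 0}, {"dx": 0, "dy": 0, "dz": -2, "turn": 0}, {"dx": 0, "dy": 0, "dz": -1.5, "turn": 0}, {"dx": 0, "dy": 0, "dz": 0, "turn": 0}, {"dx": 0, "dy": 0, "dz": 0, "turn": 0}, {"dx": 0, "dy": 0, "dz": 0, "turn": 0}])

```text
time: 3.67
tool_pos: [0.5371, 0.1231, 0.052]
tcp_rot: [-3.14, 0.066, -0.006]
wrist_force: [0.4, -0.3, 0.6]
width: 0.415
```

>>> jog_arm(motion=[{"dx": 0, "dy": 0, "dz": 0, "turn": 0}, {"dx": 0, "dy": 0, "dz": 0, "turn": 0}, {"dx": 0, "dy": 0, "dz": 0, "turn": 0}, {"dx": 0, "dy": 0, "dz": 0, "turn": 0}, {"dx": 0, "dy": 0, "dz": 0, "turn": 0}, {"dx": 0, "dy": 0, "dz": 0, "turn": 0}, {"dx": 0, "dy": 0, "dz": 0, "turn": 0}, {"dx": 0, "dy": 0, "dz": 0, "turn": 0}], fingers=0.8, grip_force=60)

```text
time: 4.33
tool_pos: [0.5368, 0.1208, 0.0519]
tcp_rot: [3.138, -0.065, 0.005]
wrist_force: [-0.9, -7.4, 5.6]
width: 0.129
```

>>> jog_arm(motion=[{"dx": 0, "dy": -0.1, "dz": 0.5, "turn": 0}, {"dx": 0, "dy": 0, "dz": 0.7, "turn": 0}, {"dx": 0, "dy": 0, "dz": 0.8, "turn": 0}, {"dx": 0, "dy": 0, "dz": 0.8, "turn": 0}, {"dx": 0, "dy": 0, "dz": 0.8, "turn": 0}, {"dx": 0, "dy": 0, "dz": 0.8, "turn": 0}, {"dx": 0, "dy": 0, "dz": 0.8, "turn": 0}, {"dx": 0, "dy": 0, "dz": 0.8, "turn": 0}, {"dx": 0, "dy": 0, "dz": 0, "turn": 0}, {"dx": 0, "dy": 0, "dz": 0, "turn": 0}, {"dx": 0, "dy": 0, "dz": 0, "turn": 0}])

```text
time: 5.25
tool_pos: [0.5368, 0.1208, 0.1103]
tcp_rot: [3.139, -0.066, 0.006]
wrist_force: [4.1, -5.3, -3.7]
width: 0.129
```

```bash
cat >> h.py <<'E'
def floorz():
    im,d,c=snap('side','sz'); a,z=load('sz');W=cloud(z);X,Y,Z=W[...,0],W[...,1],W[...,2]
    s=(X>.57)&(X<.625)&(Y>.03)&(Y<.21)&(Z>.03)&(Z<.25)
    h,e=np.histogram(Z[s],bins=np.arange(.03,.25,.002)); i=np.argsort(h)[-5:]; print([(round(float(e[j]),3),int(h[j])) for j in sorted(i)])
E
python3 -c "
from h import *
floorz(); s=bot.read_state(); print(s['tool_pos'],s['wrist_force'],s['width'])"
```

```text
[(0.102, 182), (0.104, 534), (0.106, 378), (0.112, 340), (0.114, 181)]
[0.53676499 0.12079015 0.11019492] [ 4.61645881 -4.46878866 -4.21459631] 0.12773263314733316
```

>>> jog_arm(motion=[{"dx": 0, "dy": 0, "dz": 0, "turn": 0}, {"dx": 0, "dy": 0, "dz": -0.3, "turn": 0}, {"dx": 0, "dy": 0, "dz": -0.3, "turn": 0}, {"dx": 0, "dy": 0, "dz": -0.3, "turn": 0}, {"dx": 0, "dy": 0, "dz": -0.3, "turn": 0}, {"dx": 0, "dy": 0, "dz": -0.2, "turn": 0}, {"dx": 0, "dy": 0, "dz": 0, "turn": 0}, {"dx": 0, "dy": 0, "dz": 0, "turn": 0}])

```text
time: 5.97
tool_pos: [0.5368, 0.1208, 0.097]
tcp_rot: [3.139, -0.066, 0.005]
wrist_force: [2.3, -4.9, 1.9]
width: 0.124
```

Force reversed at the expected height, so it is hooked. Release it and back up.

>>> jog_arm(motion=[{"dx": 0, "dy": 0.1, "dz": 0, "turn": 0}, {"dx": 0, "dy": 0, "dz": 0, "turn": 0}, {"dx": 0, "dy": 0, "dz": 0, "turn": 0}, {"dx": 0, "dy": 0, "dz": 0, "turn": 0}, {"dx": 0, "dy": 0, "dz": 3, "turn": 0}, {"dx": 0, "dy": 0, "dz": 4, "turn": 0}, {"dx": 0, "dy": 0, "dz": 4, "turn": 0}, {"dx": 0, "dy": 0, "dz": 0, "turn": 0}], fingers=3.5)

```text
time: 6.63
tool_pos: [0.5406, 0.1242, 0.2153]
tcp_rot: [-3.137, 0.066, -0.023]
wrist_force: [1.4, 1.2, 1.1]
width: 0.409
```

```bash
python3 -c "
from h import *
floorz(); s=bot.read_state(); print(s['tool_pos'],s['wrist_force'],s['width'])
a,z=load('sz'); W=cloud(z);Z=W[...,2]
for n,(u0,v0,u1,v1) in dict(A=(246,153,274,178),C=(238,180,268,203),B=(278,170,308,196),D=(310,154,340,178)).items():
    s=np.zeros(Z.shape,bool); s[v0:v1,u0:u1]=1
    if (s&(Z>.031)).sum(): print(n,rect(W[s&(Z>.031)]))
"
```

```text
[(0.09, 356), (0.092, 524), (0.094, 174), (0.098, 276), (0.1, 327)]
[0.53909386 0.1238864  0.21189129] [ 0.83657828 -0.67208882 -0.66295951] 0.4114351852268269
A (array([531.8, -33.8]), array([ 50.8, 313.9]), 2.1)
C (array([521.3,  19.4]), array([ 36.7, 260. ]), 8.2)
B (array([ 452.5, -135.6]), array([28.5, 51.4]), 77.7)
D (array([ 382.8, -193.9]), array([28. , 51.2]), 87.9)
```

Tray floor is at 0.092 m, exactly one rung up. Now look at the cartridges from above.

>>> jog_arm(motion=[{"dx": -1.2, "dy": -3, "dz": 0.5, "turn": 0}, {"dx": -1.2, "dy": -3.5, "dz": 0, "turn": 0}, {"dx": -1.2, "dy": -3.5, "dz": 0, "turn": 0}, {"dx": -1.2, "dy": -3.5, "dz": 0, "turn": 0}, {"dx": -1.2, "dy": -3.5, "dz": 0, "turn": 0}, {"dx": -1.2, "dy": -3.5, "dz": 0, "turn": 0}, {"dx": -1.2, "dy": -3, "dz": 0, "turn": 0}, {"dx": -1.2, "dy": -2, "dz": 0, "turn": 0}, {"dx": 0, "dy": 0, "dz": 0, "turn": 0}, {"dx": 0, "dy": 0, "dz": 0, "turn": 0}, {"dx": 0, "dy": 0, "dz": 0, "turn": 0}], fingers=5)

```text
time: 7.6
tool_pos: [0.4389, -0.1317, 0.2099]
tcp_rot: [-3.14, 0.067, 0.001]
wrist_force: [-0.3, -0.2, 0.5]
width: 0.585
```

```bash
cat >> h.py <<'E'
def carts(f,n='wrist'):
    s=bot.read_state(); print(round(s['time'],2),np.round(s['tool_pos'],4),np.round(s['tcp_rot'],3),s['wrist_force'].round(1),round(s['width'],3))
    snap(n,f); a,z=load(f);W=cloud(z);X,Y,Z=W[...,0],W[...,1],W[...,2]
    m=(Z>.028)&(Z<.055)&(X>.3)&(X<.75)&(Y>-.27)&(Y<-.03)
    k,l,st,c=cv2.connectedComponentsWithStats(m.astype('uint8'))
    for i in range(1,k):
        if st[i,4]>80:
            p=W[(l==i)&(Z>.031)&(Z<.037)]; t=W[(l==i)&(Z>.0375)]
            print(c[i].round(),st[i,4],'top',*rect(W[(l==i)&(Z>.031)]),'tag',*rect(t) if len(t) else '', a[l==i].mean(0).round())
    k=(X>.6)&(X<.75)&(Y>-.25)&(Y<-.06)&(Z>.0085)&(Z<.02);print('rej',rect(W[k]))
E
python3 -c "
from h import *
carts('w3')"
```

```text
7.6 [ 0.4389 -0.1317  0.2099] [-3.14e+00  6.70e-02  1.00e-03] [-0.3 -0.2  0.5] 0.585
[241.  72.] 1643 top [543.4 -96.7] [51.7 25.9] 6.9 tag [543.4 -96.6] [42.   8.2] 7.1 [162. 166. 170.]
[327.  76.] 1629 top [ 537.1 -177. ] [25.9 50.8] 87.9 tag [ 536.9 -177.1] [20.5 20.9] 41.1 [168. 171. 174.]
[398. 140.] 1373 top [ 474.9 -248.8] [51.8 26. ] 51.4 tag [ 475.  -248.8] [41.9  8.1] 51.1 [ 88. 155. 170.]
[195. 199.] 904 top [414.3 -41.6] [149.2  20.9] 0.5 tag [415.9 -41.8] [146.2  20.7] 0.7 [59. 59. 59.]
[287. 167.] 1300 top [ 452.3 -137. ] [25.9 52. ] 78.8 tag [ 452.3 -137. ] [20.8 20.9] 32.2 [159. 162. 167.]
[344. 230.] 1130 top [ 382.5 -195.8] [26. 52.] 86.6 tag [ 382.4 -195.8] [ 8.  41.2] 86.6 [150. 153. 157.]
[271. 283.] 373 top [ 324.9 -114. ] [26.6 18.3] 80.2 tag [ 324.9 -114. ] [26.6 18.3] 80.2 [102. 106. 108.]
[396. 289.] 557 top [ 308.1 -255.3] [24.6 33.5] 28.5 tag [ 306.5 -253.6] [ 8.6 27.9] 27.6 [ 74. 103. 155.]
rej (array([0., 0.]), array([0., 0.]), 0.0)
```

View pics/w3.png

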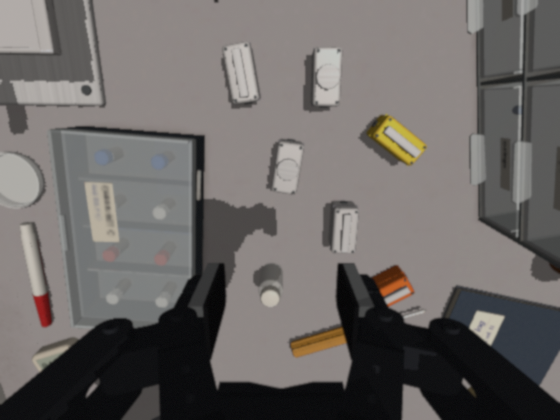

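Wrist view: bar C (241,72), disc A (327,76), disc B (287,167), bar D (344,230). Yellow (398,140) and orange (396,289) are ignored. Sizes match 52 x 26 mm. I take B first.

>>> jog_arm(motion=[{"dx": 0.7, "dy": -0.3, "dz": -2, "turn": -0.08}, {"dx": 0.6, "dy": -0.2, "dz": -4, "turn": -0.07}, {"dx": 0, "dy": 0, "dz": -4, "turn": 0}, {"dx": 0, "dy": 0, "dz": -3, "turn": 0}, {"dx": 0, "dy": 0, "dz": -2, "turn": 0}, {"dx": 0, "dy": 0, "dz": 0, "turn": 0}, {"dx": 0, "dy": 0, "dz": 0, "turn": 0}, {"dx": 0, "dy": 0, "dz": 0, "turn": 0}, {"dx": 0, "dy": 0, "dz": 0, "turn": 0}])

```text
time: 8.4
tool_pos: [0.4544, -0.1375, 0.0628]
tcp_rot: [3.126, -0.3, 0.006]
wrist_force: [0.3, -0.1, 0.5]
width: 0.582
```

>>> jog_arm(motion=[{"dx": -0.1, "dy": 0, "dz": -2.5, "turn": 0}, {"dx": 0, "dy": 0, "dz": -2, "turn": 0}, {"dx": 0, "dy": 0, "dz": -0.8, "turn": 0}, {"dx": 0, "dy": 0, "dz": 0, "turn": 0}, {"dx": 0, "dy": 0, "dz": 0, "turn": 0}])

```text
time: 8.82
tool_pos: [0.4519, -0.1374, 0.0086]
tcp_rot: [3.127, -0.301, 0.002]
wrist_force: [0.0, -0.1, -0.4]
width: 0.59
```

>>> jog_arm(motion=[{"dx": 0, "dy": 0, "dz": 0, "turn": 0}, {"dx": 0, "dy": 0, "dz": 0, "turn": 0}, {"dx": 0, "dy": 0, "dz": 0, "turn": 0}, {"dx": 0, "dy": 0, "dz": 0, "turn": 0}, {"dx": 0, "dy": 0, "dz": 0, "turn": 0}, {"dx": 0, "dy": 0, "dz": 0, "turn": 0}, {"dx": 0, "dy": 0, "dz": 0, "turn": 0}, {"dx": 0, "dy": 0, "dz": 0, "turn": 0}], fingers=1.8, grip_force=40)

```text
time: 9.48
tool_pos: [0.4526, -0.1378, 0.0092]
tcp_rot: [3.126, -0.301, 0.004]
wrist_force: [-0.7, -0.3, 6.7]
width: 0.223
```

>>> jog_arm(motion=[{"dx": 0, "dy": 0, "dz": 1, "turn": 0}, {"dx": 0, "dy": 0, "dz": 2.5, "turn": 0}, {"dx": 0, "dy": 0, "dz": 4, "turn": 0}, {"dx": 0, "dy": 0, "dz": 4, "turn": 0}, {"dx": 0, "dy": 0, "dz": 4, "turn": 0}, {"dx": 0, "dy": 0, "dz": 3, "turn": 0}, {"dx": 0, "dy": 0, "dz": 0, "turn": 0}, {"dx": 0, "dy": 0, "dz": 0, "turn": 0}])

```text
time: 10.15
tool_pos: [0.453, -0.1378, 0.1961]
tcp_rot: [3.126, -0.301, 0.01]
wrist_force: [0.5, -1.4, -0.5]
width: 0.225
```

```bash
python3 -c "
from h import *
carts('w4')
im=cv2.imread('pics/w4.png');snap('side','s4'); b=cv2.imread('pics/s4.png')
cv2.imwrite('pics/m4.png',np.hstack([im[:,:,:],b])[:, :])
cv2.imwrite('pics/m4.png',cv2.resize(np.hstack([im,b]),(800,300)))"
```

```text
10.15 [ 0.453  -0.1378  0.1961] [ 3.126 -0.301  0.01 ] [ 0.5 -1.4 -0.5] 0.225
[307.  88.] 1706 top [ 536.9 -177.1] [26.  51.8] 87.6 tag [ 536.9 -177.1] [21.  20.7] 42.7 [170. 174. 178.]
[220.  98.] 1683 top [543.5 -96.7] [51.7 25.8] 7.2 tag [543.4 -96.8] [42.   8.2] 6.9 [163. 167. 172.]
[391. 141.] 1471 top [ 475.  -248.8] [51.8 25.9] 51.4 tag [ 474.9 -248.8] [42.  8.] 51.6 [ 90. 159. 175.]
[193. 235.] 1191 top [408.6 -41.2] [160.5  21.5] 0.1 tag [408.6 -41.2] [160.5  21.4] 0.0 [58. 58. 57.]
[350. 239.] 1191 top [ 382.5 -195.8] [25.8 51.8] 86.8 tag [ 382.4 -195.8] [ 8.2 42.3] 86.7 [152. 156. 160.]
[408. 294.] 781 top [ 304.6 -247.2] [24.9 50.7] 26.6 tag [ 305.3 -252. ] [ 8.8 32.3] 29.0 [ 68. 100. 156.]
rej (array([ 626.7, -102.5]), array([40.7,  6.5]), 81.3)
```

View pics/m4.png

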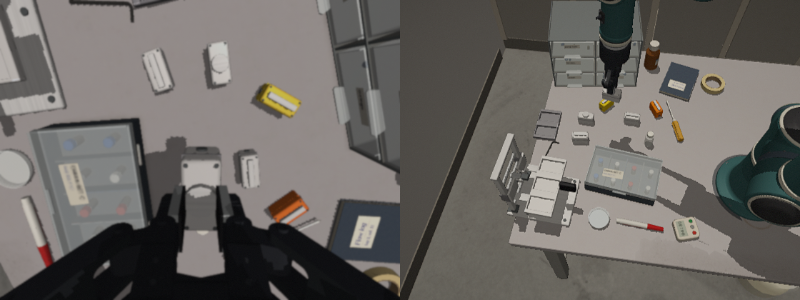

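Held: the cartridge is in the jaws (200,170) in the wrist half, and the other three are unmoved. Carry B to the right nest.

>>> jog_arm(motion=[{"dx": 1, "dy": 1.4, "dz": 0.5, "turn": 0.02}, {"dx": 2, "dy": 2.8, "dz": 0, "turn": 0.02}, {"dx": 2, "dy": 2.8, "dz": 0, "turn": 0.02}, {"dx": 2, "dy": 2.8, "dz": 0, "turn": 0.02}, {"dx": 2, "dy": 2.8, "dz": 0, "turn": 0.02}, {"dx": 2, "dy": 2.8, "dz": 0, "turn": 0.02}, {"dx": 2, "dy": 2.8, "dz": 0, "turn": 0.02}, {"dx": 1.3, "dy": 1.7, "dz": 0, "turn": 0}, {"dx": 0, "dy": 0, "dz": 0, "turn": 0}, {"dx": 0, "dy": 0, "dz": 0, "turn": 0}, {"dx": 0, "dy": 0, "dz": 0, "turn": 0}, {"dx": 0, "dy": 0, "dz": 0, "turn": 0}], fingers=1, grip_force=50)

```text
time: 11.25
tool_pos: [0.5928, 0.0609, 0.1963]
tcp_rot: [3.14, -0.083, -0.004]
wrist_force: [-1.2, 0.0, 0.0]
width: 0.223
```

>>> jog_arm(motion=[{"dx": 0.2, "dy": 0, "dz": -2, "turn": 0}, {"dx": 0, "dy": 0, "dz": -2.5, "turn": 0}, {"dx": 0, "dy": 0, "dz": -2, "turn": 0}, {"dx": 0, "dy": 0, "dz": -1.2, "turn": 0}, {"dx": 0, "dy": 0, "dz": -0.6, "turn": 0}, {"dx": 0, "dy": 0, "dz": -0.6, "turn": 0}, {"dx": 0, "dy": 0, "dz": 0, "turn": 0}, {"dx": 0, "dy": 0, "dz": 0, "turn": 0}, {"dx": 0, "dy": 0, "dz": 0, "turn": 0}])

```text
time: 12.0
tool_pos: [0.5972, 0.0618, 0.11]
tcp_rot: [-3.14, 0.082, -0.004]
wrist_force: [0.1, -0.5, -0.2]
width: 0.217
```

>>> jog_arm(motion=[{"dx": 0, "dy": 0, "dz": -0.3, "turn": 0}, {"dx": 0, "dy": 0, "dz": -0.3, "turn": 0}, {"dx": 0, "dy": 0, "dz": 0, "turn": 0}, {"dx": 0, "dy": 0, "dz": 0, "turn": 0}])

```text
time: 12.33
tool_pos: [0.596, 0.0619, 0.1025]
tcp_rot: [3.14, -0.082, -0.001]
wrist_force: [-0.6, 0.5, -1.0]
width: 0.212
```

>>> jog_arm(motion=[{"dx": 0, "dy": 0, "dz": -0.1, "turn": 0}, {"dx": 0, "dy": 0, "dz": 0, "turn": 0}, {"dx": 0, "dy": 0, "dz": 0, "turn": 0}, {"dx": 0, "dy": 0, "dz": 0, "turn": 0}, {"dx": 0, "dy": 0, "dz": 1, "turn": 0}, {"dx": 0, "dy": 0, "dz": 3, "turn": 0}, {"dx": 0, "dy": 0, "dz": 4, "turn": 0}, {"dx": 0, "dy": 0, "dz": 2.5, "turn": 0}, {"dx": 0, "dy": -0.5, "dz": 0, "turn": 0}, {"dx": 0, "dy": 0, "dz": 0, "turn": 0}], fingers=3.8)

```text
time: 13.17
tool_pos: [0.5982, 0.0564, 0.2105]
tcp_rot: [-3.14, 0.082, -0.01]
wrist_force: [-1.1, 0.5, -1.2]
width: 0.443
```

```bash
cat >> h.py <<'E'
def nests(f='nst'):
    snap('wrist',f); a,z=load(f);W=cloud(z);X,Y,Z=W[...,0],W[...,1],W[...,2]
    m=(Z>.118)&(Z<.14)&(X>.5)&(X<.66)&(Y>.0)&(Y<.24)
    k,l,st,c=cv2.connectedComponentsWithStats(m.astype('uint8'))
    for i in range(1,k):
        if st[i,4]>80: print(c[i].round(),st[i,4],*rect(W[l==i]),np.nanpercentile(W[l==i][:,2],[10,50,90]).round(4))
    m=(Z>.0955)&(Z<.104)&(X>.54)&(X<.67)&(Y>.0)&(Y<.24); print('walls',rect(W[m]))
E
python3 -c "
from h import *
carts('w5');nests()"
```

```text
13.17 [0.5982 0.0564 0.2105] [-3.14   0.082 -0.01 ] [-1.1  0.5 -1.2] 0.443
[428. 224.] 1169 top [544.1 -96.4] [51.8 25.7] 7.1 tag [544.1 -96.7] [41.8  8.7] 7.0 [152. 155. 160.]
[503. 226.] 1238 top [ 537.8 -176.6] [26.6 51.7] 88.2 tag [ 537.5 -177. ] [21.8 20.5] 78.9 [149. 152. 157.]
[551. 271.] 507 top [ 480.3 -242.3] [37.7 25.8] 51.5 tag [ 484.6 -237.2] [13.9  7.8] 51.1 [ 63. 133. 154.]
[376. 280.] 215 top [487.5 -40.3] [20.5  2.4] 80.7 tag [487.6 -40.3] [20.5  2.4] 80.0 [57. 57. 55.]
[502. 345.] 801 top [ 383.6 -195. ] [26.7 51. ] 86.2 tag [ 383.1 -195.8] [ 9.4 42.5] 89.1 [138. 141. 145.]
[546. 392.] 253 top [ 316.8 -259.9] [19.6 18.1] 46.0 tag [ 311.4 -261.5] [ 8.4 10.3] 28.3 [ 61.  92. 146.]
rej (array([ 663.1, -141.1]), array([117. ,  74.1]), 89.7)
[197. 138.] 490 [653.2 115.8] [16.2 14.2] 86.7 [0.1265 0.129  0.1301]
[275. 207.] 2184 [596.5  62.6] [26.1 51.3] 87.3 [0.1232 0.1247 0.1308]
[205. 264.] 419 [548.3 121.8] [14.4 28. ] 85.1 [0.1213 0.1246 0.126 ]
walls (array([588.8, 119.6]), array([174.3,  96.1]), 86.8)
```

View pics/w5.png

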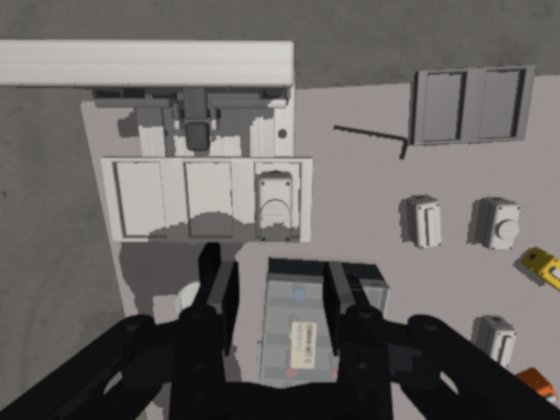

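B lies flat in the right nest (275,207): centre (0.5965,0.0626), top 0.125, as expected. Next is A, the disc at (503,226).

>>> jog_arm(motion=[{"dx": -0.7, "dy": -2, "dz": 0, "turn": 0}, {"dx": -0.8, "dy": -3.2, "dz": 0, "turn": 0.02}, {"dx": -0.8, "dy": -3.2, "dz": 0, "turn": 0}, {"dx": -0.8, "dy": -3.2, "dz": 0, "turn": 0}, {"dx": -0.8, "dy": -3.2, "dz": -2, "turn": 0}, {"dx": -0.8, "dy": -3.2, "dz": -3, "turn": 0}, {"dx": -0.8, "dy": -3, "dz": -3, "turn": 0}, {"dx": -0.6, "dy": -2.3, "dz": -3, "turn": 0}, {"dx": 0, "dy": 0, "dz": -3, "turn": 0}, {"dx": 0, "dy": 0, "dz": 0, "turn": 0}, {"dx": 0, "dy": 0, "dz": 0, "turn": 0}, {"dx": 0, "dy": 0, "dz": 0, "turn": 0}], fingers=5)

```text
time: 14.27
tool_pos: [0.5362, -0.1725, 0.0699]
tcp_rot: [-3.141, 0.05, 0.001]
wrist_force: [-0.1, -0.3, 0.8]
width: 0.586
```

```bash
python3 -c "
from h import *
carts('w6')"
```

```text
14.27 [ 0.5362 -0.1725  0.0699] [-3.141e+00  5.000e-02  1.000e-03] [-0.1 -0.3  0.8] 0.586
[164. 220.] 3282 top [543.6 -97. ] [52.  26.3] 6.9 tag [543.7 -97.2] [41.8  8.8] 6.5 [138. 141. 145.]
[291. 225.] 3119 top [ 537.7 -177.5] [25.5 51.1] 87.8 tag [ 537.3 -177.3] [21.4 20.9] 39.1 [135. 138. 142.]
[403. 303.] 1264 top [ 480.5 -251.5] [49.8 14.7] 51.6 tag [ 475.9 -250.2] [38.3  5.8] 51.2 [ 74. 151. 173.]
[ 87. 312.] 1035 top [485.7 -42.6] [23.9 12.1] 51.7 tag [486.7 -41.7] [22.6  9.5] 59.8 [53. 52. 51.]
rej (array([ 648.9, -140.9]), array([115.9,  46.5]), 89.4)
```

>>> jog_arm(motion=[{"dx": 0.1, "dy": -0.5, "dz": -1, "turn": 0}, {"dx": 0, "dy": 0, "dz": -2.5, "turn": 0}, {"dx": 0, "dy": 0, "dz": -2, "turn": 0}, {"dx": 0, "dy": 0, "dz": -0.6, "turn": 0}, {"dx": 0, "dy": 0, "dz": 0, "turn": 0}, {"dx": 0, "dy": 0, "dz": 0, "turn": 0}])

```text
time: 14.82
tool_pos: [0.5377, -0.1781, 0.0094]
tcp_rot: [3.141, -0.05, 0.001]
wrist_force: [1.3, -0.6, 1.2]
width: 0.588
```

>>> jog_arm(motion=[{"dx": 0, "dy": 0, "dz": 0, "turn": 0}, {"dx": 0, "dy": 0, "dz": 0, "turn": 0}, {"dx": 0, "dy": 0, "dz": 0, "turn": 0}, {"dx": 0, "dy": 0, "dz": 0, "turn": 0}, {"dx": 0, "dy": 0, "dz": 0, "turn": 0}, {"dx": 0, "dy": 0, "dz": 0, "turn": 0}, {"dx": 0, "dy": 0, "dz": 0, "turn": 0}, {"dx": 0, "dy": 0, "dz": 0, "turn": 0}], fingers=1, grip_force=50)

```text
time: 15.48
tool_pos: [0.5385, -0.1787, 0.0104]
tcp_rot: [3.14, -0.051, 0.005]
wrist_force: [-0.5, -0.3, 5.9]
width: 0.218
```

>>> jog_arm(motion=[{"dx": 0, "dy": 0, "dz": 1, "turn": 0}, {"dx": 0, "dy": 0, "dz": 2.5, "turn": 0}, {"dx": 0, "dy": 0, "dz": 4, "turn": 0}, {"dx": 0, "dy": 0, "dz": 4, "turn": 0}, {"dx": 0, "dy": 0, "dz": 4, "turn": 0}, {"dx": 0, "dy": 0, "dz": 3, "turn": 0}, {"dx": 0, "dy": 0, "dz": 1, "turn": 0}, {"dx": 0, "dy": 0, "dz": 0, "turn": 0}, {"dx": 0, "dy": 0, "dz": 0, "turn": 0}])

```text
time: 16.23
tool_pos: [0.5367, -0.1779, 0.2035]
tcp_rot: [3.141, -0.051, 0.0]
wrist_force: [-0.8, 0.8, -2.0]
width: 0.209
```

>>> jog_arm(motion=[{"dx": 0.5, "dy": 1.5, "dz": 0, "turn": 0}, {"dx": 0.6, "dy": 3.4, "dz": 0, "turn": -0.02}, {"dx": 0.6, "dy": 3.4, "dz": 0, "turn": 0}, {"dx": 0.6, "dy": 3.4, "dz": 0, "turn": 0}, {"dx": 0.6, "dy": 3.4, "dz": 0, "turn": 0}, {"dx": 0.6, "dy": 3.4, "dz": 0, "turn": 0}, {"dx": 0.6, "dy": 3.4, "dz": 0, "turn": 0}, {"dx": 0.6, "dy": 3.4, "dz": 0, "turn": 0}, {"dx": 0.6, "dy": 3.4, "dz": 0, "turn": 0}, {"dx": 0.6, "dy": 3.4, "dz": 0, "turn": 0}, {"dx": 0.6, "dy": 2.4, "dz": 0, "turn": 0}, {"dx": 0, "dy": 1, "dz": 0, "turn": 0}])

```text
time: 17.23
tool_pos: [0.6003, 0.1799, 0.1994]
tcp_rot: [3.14, -0.078, -0.009]
wrist_force: [-0.1, 0.0, -1.5]
width: 0.21
```

>>> jog_arm(motion=[{"dx": 0, "dy": 0, "dz": 0, "turn": 0}, {"dx": 0, "dy": 0, "dz": 0, "turn": 0}, {"dx": 0, "dy": 0, "dz": -2, "turn": 0}, {"dx": 0, "dy": 0, "dz": -2.5, "turn": 0}, {"dx": 0, "dy": 0, "dz": -2, "turn": 0}, {"dx": 0, "dy": 0, "dz": -1, "turn": 0}, {"dx": 0, "dy": 0, "dz": 0, "turn": 0}, {"dx": 0, "dy": 0, "dz": 0, "turn": 0}, {"dx": 0, "dy": 0, "dz": 0, "turn": 0}])

```text
time: 17.98
tool_pos: [0.603, 0.1764, 0.13]
tcp_rot: [-3.14, 0.083, -0.003]
wrist_force: [0.2, 0.4, -1.7]
width: 0.213
```

>>> jog_arm(motion=[{"dx": 0, "dy": 0, "dz": -1, "turn": 0}, {"dx": 0, "dy": 0, "dz": -0.8, "turn": 0}, {"dx": 0, "dy": 0, "dz": -0.5, "turn": 0}, {"dx": 0, "dy": 0, "dz": -0.4, "turn": 0}, {"dx": 0, "dy": 0, "dz": 0, "turn": 0}, {"dx": 0, "dy": 0, "dz": 0, "turn": 0}, {"dx": 0, "dy": 0, "dz": 0, "turn": 0}])

```text
time: 18.57
tool_pos: [0.6019, 0.177, 0.1014]
tcp_rot: [-3.141, 0.082, 0.0]
wrist_force: [0.1, -1.2, -0.0]
width: 0.212
```

>>> jog_arm(motion=[{"dx": 0, "dy": 0, "dz": 0, "turn": 0}, {"dx": 0, "dy": 0, "dz": 0, "turn": 0}, {"dx": 0, "dy": 0, "dz": 0, "turn": 0}, {"dx": 0, "dy": 0, "dz": 0, "turn": 0}, {"dx": 0, "dy": 0, "dz": 1, "turn": 0}, {"dx": 0, "dy": 0, "dz": 3, "turn": 0}, {"dx": 0, "dy": 0, "dz": 4, "turn": 0}, {"dx": 0, "dy": 0, "dz": 2.5, "turn": 0}, {"dx": -1, "dy": -2, "dz": 0, "turn": 0}, {"dx": -1, "dy": -3, "dz": 0, "turn": 0}, {"dx": -1, "dy": -3, "dz": 0, "turn": 0}, {"dx": 0, "dy": 0, "dz": 0, "turn": 0}], fingers=3.8)

```text
time: 19.57
tool_pos: [0.5706, 0.0929, 0.2079]
tcp_rot: [3.138, -0.086, 0.0]
wrist_force: [-0.2, 0.3, -0.8]
width: 0.446
```

```bash
python3 -c "
from h import *
carts('w7');nests()"
```

```text
19.57 [0.5706 0.0929 0.2079] [ 3.138 -0.086  0.   ] [-0.2  0.3 -0.8] 0.446
[465. 197.] 1283 top [544.  -95.8] [52.1 25.7] 8.9 tag [543.7 -96.6] [42.1  9.1] 7.3 [150. 153. 157.]
[412. 254.] 184 top [487.6 -40.3] [20.7  1.5] 83.5 tag [487.6 -40.4] [20.5  1.4] 83.9 [59. 58. 57.]
[536. 325.] 981 top [ 383.4 -195.5] [26.9 53.1] 87.5 tag [ 382.6 -195.6] [ 9.4 42.1] 87.3 [136. 139. 143.]
[553. 379.] 133 top [ 303.  -229.1] [10.  16.7] 32.4 tag [ 30.  71. 143.]
rej (array([ 663.2, -137.2]), array([110.6,  74.1]), 89.6)
[247.  98.] 530 [652.7 115.8] [16.1 14.5] 89.2 [0.1272 0.1291 0.1301]
[324. 173.] 2407 [596.2  62.6] [26.3 51.5] 86.9 [0.1232 0.1247 0.1307]
[170. 175.] 2446 [600.2 177.9] [26.5 52.1] 86.0 [0.1229 0.1247 0.1307]
[251. 247.] 932 [539.8 122.3] [14.1 45. ] 86.9 [0.1225 0.1249 0.126 ]
walls (array([596.4, 119.5]), array([181.2, 105.9]), 77.9)
```

A and B are both flat in their nests. Next is C (bar).

>>> jog_arm(motion=[{"dx": -0.3, "dy": -2, "dz": 0, "turn": 0.04}, {"dx": -0.4, "dy": -3, "dz": 0, "turn": 0.04}, {"dx": -0.4, "dy": -3.5, "dz": 0, "turn": 0.04}, {"dx": -0.4, "dy": -3.5, "dz": 0, "turn": 0.04}, {"dx": -0.4, "dy": -3.5, "dz": -2, "turn": 0.015}, {"dx": -0.4, "dy": -2.5, "dz": -3, "turn": 0}, {"dx": -0.4, "dy": -1, "dz": -3, "turn": 0}, {"dx": 0, "dy": 0, "dz": -3, "turn": 0}, {"dx": 0, "dy": 0, "dz": -3, "turn": 0}, {"dx": 0, "dy": 0, "dz": 0, "turn": 0}, {"dx": 0, "dy": 0, "dz": 0, "turn": 0}, {"dx": 0, "dy": 0, "dz": 0, "turn": 0}], fingers=5)

```text
time: 20.67
tool_pos: [0.5466, -0.0926, 0.0682]
tcp_rot: [3.135, 0.194, 0.003]
wrist_force: [-0.5, -0.1, 0.4]
width: 0.587
```

```bash
python3 -c "
from h import *
carts('w8')"
```

```text
20.67 [ 0.5466 -0.0926  0.0682] [3.135e+00 1.940e-01 3.000e-03] [-0.5 -0.1  0.4] 0.587
[289. 234.] 3123 top [544.2 -96.9] [51.3 25.7] 6.6 tag [543.9 -96.9] [42.   7.9] 7.3 [127. 130. 134.]
[493. 338.] 849 top [ 484.4 -252.2] [48.3 11.6] 57.6 tag [ 488.  -238.7] [10.6  1.5] 59.0 [ 56. 151. 178.]
rej (array([ 660.3, -141.1]), array([116.4,  68.6]), 89.7)
```

>>> jog_arm(motion=[{"dx": -0.3, "dy": -0.4, "dz": -1, "turn": 0}, {"dx": 0, "dy": 0, "dz": -2.5, "turn": 0}, {"dx": 0, "dy": 0, "dz": -1.8, "turn": 0}, {"dx": 0, "dy": 0, "dz": -0.6, "turn": 0}, {"dx": 0, "dy": 0, "dz": 0, "turn": 0}, {"dx": 0, "dy": 0, "dz": 0, "turn": 0}])

```text
time: 21.22
tool_pos: [0.5426, -0.0972, 0.0084]
tcp_rot: [3.135, 0.193, 0.001]
wrist_force: [0.1, -0.7, -0.7]
width: 0.582
```

>>> jog_arm(motion=[{"dx": 0, "dy": 0, "dz": 0, "turn": 0}, {"dx": 0, "dy": 0, "dz": 0, "turn": 0}, {"dx": 0, "dy": 0, "dz": 0, "turn": 0}, {"dx": 0, "dy": 0, "dz": 0, "turn": 0}, {"dx": 0, "dy": 0, "dz": 0, "turn": 0}, {"dx": 0, "dy": 0, "dz": 0, "turn": 0}, {"dx": 0, "dy": 0, "dz": 0, "turn": 0}, {"dx": 0, "dy": 0, "dz": 0, "turn": 0}], fingers=1)

```text
time: 21.88
tool_pos: [0.5429, -0.0975, 0.0085]
tcp_rot: [3.135, 0.193, 0.003]
wrist_force: [-0.2, -2.9, 5.6]
width: 0.118
```

>>> jog_arm(motion=[{"dx": 0, "dy": 0, "dz": 1, "turn": 0}, {"dx": 0, "dy": 0, "dz": 2.5, "turn": 0}, {"dx": 0, "dy": 0, "dz": 3, "turn": 0}, {"dx": 0, "dy": 0, "dz": 2, "turn": 0}, {"dx": 0, "dy": 0, "dz": 0, "turn": 0}, {"dx": 0, "dy": 0, "dz": 0, "turn": 0}])

```text
time: 22.38
tool_pos: [0.5429, -0.097, 0.0942]
tcp_rot: [3.135, 0.193, 0.004]
wrist_force: [-0.9, 0.3, 0.0]
width: 0.119
```

Width 0.119 means the jaws closed to the commanded 10 mm, so the hold looks lost. Look.

```bash
python3 -c "
from h import *
carts('w9')
snap('side','s9'); b=cv2.imread('pics/s9.png')[120:240,180:350]
im=cv2.imread('pics/w9.png')
cv2.imwrite('pics/m9.png',np.hstack([cv2.resize(im,(400,300)),cv2.resize(b,(400,300))]))"
```

```text
22.38 [ 0.5429 -0.097   0.0942] [3.135 0.193 0.004] [-0.9  0.3  0. ] 0.119
[282. 215.] 2556 top [543.9 -96.5] [51.3 25.8] 6.9 tag [543.4 -96.7] [42.1  7.7] 7.0 [145. 148. 152.]
[196. 289.] 657 top [475.4 -45.9] [38.4 17.6] 25.3 tag [479.  -45.4] [33.4 16.3] 31.6 [57. 56. 54.]
[464. 321.] 1986 top [ 475.4 -248.7] [52.5 25.9] 51.2 tag [ 475.2 -248.9] [43.1  8. ] 51.4 [ 86. 156. 177.]
rej (array([ 661.5, -141. ]), array([116.1,  71. ]), 89.8)
```

View pics/m9.png

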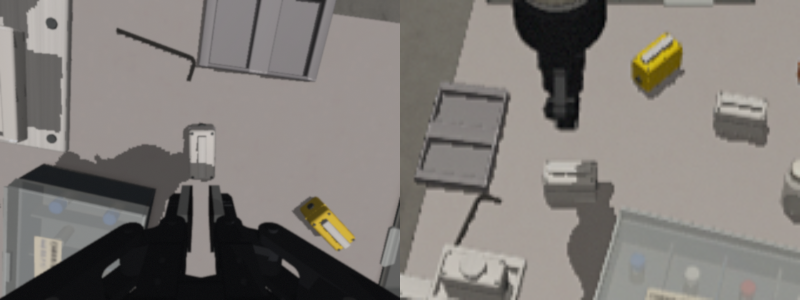

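The bar cartridge is untouched at (202,150) and the jaws are empty. The widths seen on the discs suggest I grip the tags, so I'll measure where the fingertips really are.

```bash
python3 -c "
from h import *
for f,t in (('w9',(.5429,-.097,.0942)),('w8',(.5466,-.0926,.0682)),('w4',(.453,-.1378,.1961))):
    a,z=load(f);W=cloud(z)-np.array(t)
    m=(abs(W[...,0])<.03)&(abs(W[...,1])<.07)&(W[...,2]>(-.045 if f=='w4' else -.018))&(W[...,2]<.12)
    if f!='w4': m&=(z['d']<.2)
    print(f,m.sum(),np.nanpercentile(W[m][:,2],[0,1,5,20,50]).round(3))
    lo=m&(W[...,2]<np.nanpercentile(W[m][:,2],8)); print(np.round(W[lo][::15],3)[:12], np.argwhere(lo)[::15][:12].tolist())
"
```

```text
w9 42457 [0.03  0.037 0.056 0.08  0.095]
[[ 0.01   0.014  0.031]
 [ 0.012 -0.002  0.03 ]
 [ 0.01   0.014  0.032]
 [ 0.011  0.008  0.031]
 [ 0.013 -0.008  0.032]
 [ 0.01   0.009  0.032]
 [ 0.012 -0.007  0.032]
 [ 0.011  0.01   0.034]
 [ 0.012 -0.006  0.033]
 [ 0.01   0.01   0.033]
 [ 0.012 -0.005  0.033]
 [ 0.01   0.011  0.035]] [[260, 255], [260, 292], [261, 254], [261, 269], [261, 306], [262, 267], [262, 304], [263, 265], [263, 302], [264, 263], [264, 300], [265, 261]]
w8 41699 [0.028 0.037 0.051 0.08  0.094]
[[ 0.008  0.034  0.034]
 [ 0.008  0.028  0.033]
 [ 0.015 -0.028  0.033]
 [ 0.009  0.029  0.035]
 [ 0.015 -0.026  0.035]
 [ 0.008  0.03   0.035]
 [ 0.014 -0.024  0.034]
 [ 0.007  0.033  0.036]
 [ 0.005  0.028  0.029]
 [ 0.015 -0.027  0.035]
 [ 0.008  0.03   0.037]
 [ 0.014 -0.023  0.037]] [[263, 208], [263, 223], [263, 352], [264, 220], [264, 349], [265, 216], [265, 343], [266, 209], [266, 224], [266, 351], [267, 216], [267, 343]]
w4 47857 [-0.007  0.011  0.025  0.068  0.091]
[[ 0.027  0.006 -0.006]
 [ 0.027 -0.002 -0.002]
 [ 0.024 -0.01  -0.006]
 [ 0.026  0.004 -0.005]
 [ 0.027 -0.004  0.001]
 [ 0.024 -0.012 -0.003]
 [ 0.027  0.003 -0.002]
 [ 0.026 -0.005  0.002]
 [ 0.024 -0.012 -0.003]
 [ 0.027  0.004 -0.001]
 [ 0.027 -0.004  0.005]
 [ 0.024 -0.011  0.   ]] [[205, 263], [205, 278], [205, 294], [206, 267], [206, 282], [206, 297], [207, 268], [207, 283], [207, 298], [208, 266], [208, 281], [208, 296]]
```

Fingertips actually sit about 25–30 mm above the reported TCP, so I gripped the discs by their tags. I must go about 20 mm lower, carefully and watching force.

>>> jog_arm(motion=[{"dx": 0, "dy": 0, "dz": 0, "turn": 0}, {"dx": 0, "dy": 0, "dz": 0, "turn": 0}, {"dx": 0, "dy": 0, "dz": 0, "turn": 0}, {"dx": 0, "dy": 0, "dz": -2.5, "turn": 0}, {"dx": 0, "dy": 0, "dz": -3, "turn": 0}, {"dx": 0, "dy": 0, "dz": -2, "turn": 0}, {"dx": 0, "dy": 0, "dz": -1, "turn": 0}, {"dx": 0, "dy": 0, "dz": -0.5, "turn": 0}, {"dx": 0, "dy": 0, "dz": -0.5, "turn": 0}, {"dx": 0, "dy": 0, "dz": 0, "turn": 0}, {"dx": 0, "dy": 0, "dz": 0, "turn": 0}], fingers=5)

```text
time: 23.4
tool_pos: [0.5429, -0.0973, -0.0015]
tcp_rot: [3.135, 0.193, 0.002]
wrist_force: [-0.0, 0.7, -0.1]
width: 0.585
```

>>> jog_arm(motion=[{"dx": 0, "dy": 0, "dz": -0.3, "turn": 0}, {"dx": 0, "dy": 0, "dz": -0.3, "turn": 0}, {"dx": 0, "dy": 0, "dz": -0.3, "turn": 0}, {"dx": 0, "dy": 0, "dz": 0, "turn": 0}, {"dx": 0, "dy": 0, "dz": 0, "turn": 0}])

```text
time: 23.82
tool_pos: [0.5418, -0.097, -0.0115]
tcp_rot: [-3.136, -0.193, 0.0]
wrist_force: [0.2, 0.5, -0.3]
width: 0.583
```

TCP reads below the table with no contact, which confirms it. Close.

>>> jog_arm(motion=[{"dx": 0, "dy": 0, "dz": 0, "turn": 0}, {"dx": 0, "dy": 0, "dz": 0, "turn": 0}, {"dx": 0, "dy": 0, "dz": 0, "turn": 0}, {"dx": 0, "dy": 0, "dz": 0, "turn": 0}, {"dx": 0, "dy": 0, "dz": 0, "turn": 0}, {"dx": 0, "dy": 0, "dz": 0, "turn": 0}, {"dx": 0, "dy": 0, "dz": 0, "turn": 0}], fingers=1.2, grip_force=50)

```text
time: 24.4
tool_pos: [0.5424, -0.0971, -0.011]
tcp_rot: [3.135, 0.193, 0.001]
wrist_force: [0.7, 0.0, 3.3]
width: 0.289
```

>>> jog_arm(motion=[{"dx": 0, "dy": 0, "dz": 1, "turn": 0}, {"dx": 0, "dy": 0, "dz": 2.5, "turn": 0}, {"dx": 0, "dy": 0, "dz": 3, "turn": 0}, {"dx": 0, "dy": 0, "dz": 2, "turn": 0}, {"dx": 0, "dy": 0, "dz": 0, "turn": 0}, {"dx": 0, "dy": 0, "dz": 0, "turn": 0}])

```text
time: 24.9
tool_pos: [0.5432, -0.0973, 0.0756]
tcp_rot: [3.135, 0.193, 0.005]
wrist_force: [0.3, 0.0, 0.6]
width: 0.288
```

>>> jog_arm(motion=[{"dx": 2, "dy": -0.3, "dz": 0, "turn": -0.03}, {"dx": 3, "dy": -0.4, "dz": 0, "turn": -0.03}, {"dx": 3, "dy": -0.4, "dz": 0, "turn": -0.03}, {"dx": 3, "dy": -0.4, "dz": 0, "turn": -0.03}, {"dx": 1, "dy": 0, "dz": 0, "turn": -0.01}, {"dx": 0, "dy": 0, "dz": 0, "turn": 0}, {"dx": 0, "dy": 0, "dz": 0, "turn": 0}, {"dx": 0, "dy": 0, "dz": -2.5, "turn": 0}, {"dx": 0, "dy": 0, "dz": -2.5, "turn": 0}, {"dx": 0, "dy": 0, "dz": 0, "turn": 0}, {"dx": 0, "dy": 0, "dz": 0, "turn": 0}])

```text
time: 25.82
tool_pos: [0.6578, -0.1113, 0.021]
tcp_rot: [-3.14, 0.011, 0.011]
wrist_force: [0.3, -0.2, -1.2]
width: 0.291
```

>>> jog_arm(motion=[{"dx": 0.3, "dy": 0, "dz": -1, "turn": 0}, {"dx": 0, "dy": 0, "dz": -0.7, "turn": 0}, {"dx": 0, "dy": 0, "dz": -0.4, "turn": 0}, {"dx": 0, "dy": 0, "dz": -0.3, "turn": 0}, {"dx": 0, "dy": 0, "dz": 0, "turn": 0}, {"dx": 0, "dy": 0, "dz": 0, "turn": 0}])

```text
time: 26.32
tool_pos: [0.665, -0.112, -0.0003]
tcp_rot: [-3.142, 0.011, 0.0]
wrist_force: [-0.9, -0.8, 0.6]
width: 0.294
```

>>> jog_arm(motion=[{"dx": -0.1, "dy": 0, "dz": -0.3, "turn": 0}, {"dx": 0, "dy": 0, "dz": -0.3, "turn": 0}, {"dx": 0, "dy": 0, "dz": 0, "turn": 0}, {"dx": 0, "dy": 0, "dz": 0, "turn": 0}])

```text
time: 26.65
tool_pos: [0.6637, -0.112, -0.0066]
tcp_rot: [-3.141, 0.011, 0.001]
wrist_force: [0.3, 0.0, -0.1]
width: 0.286
```

>>> jog_arm(motion=[{"dx": 0, "dy": 0, "dz": 0, "turn": 0}, {"dx": 0, "dy": 0, "dz": 0, "turn": 0}, {"dx": 0, "dy": 0, "dz": 0, "turn": 0}, {"dx": 0, "dy": 0, "dz": 0, "turn": 0}, {"dx": 0, "dy": 0, "dz": 2, "turn": 0}, {"dx": 0, "dy": 0, "dz": 3.5, "turn": 0}, {"dx": -1, "dy": 0, "dz": 4, "turn": 0}, {"dx": -2, "dy": 0, "dz": 4, "turn": 0}, {"dx": -3, "dy": 0, "dz": 4, "turn": 0}, {"dx": -3, "dy": -0.3, "dz": 2, "turn": 0}, {"dx": -3, "dy": -0.3, "dz": 0, "turn": 0}, {"dx": 0, "dy": 0, "dz": 0, "turn": 0}], fingers=3.8)

```text
time: 27.65
tool_pos: [0.5465, -0.1183, 0.1811]
tcp_rot: [3.141, -0.012, -0.0]
wrist_force: [-0.5, 0.6, -1.1]
width: 0.442
```

```bash
python3 -c "
from h import *
carts('w10')"
```

```text
27.65 [ 0.5465 -0.1183  0.1811] [ 3.141 -0.012 -0.   ] [-0.5  0.6 -1.1] 0.442
[272.  50.] 2139 top [ 664.7 -110.1] [25.7 51.9] 90.0 tag [ 664.3 -110.5] [25.1 49.7] 89.2 [168. 171. 175.]
[411. 256.] 1222 top [ 475.3 -248.7] [52.5 25.8] 51.3 tag [ 475.1 -248.9] [42.2  8.1] 51.5 [ 84. 152. 171.]
[204. 253.] 328 top [479.7 -45.1] [31.7 15.8] 32.9 tag [482.2 -44.4] [28.6 14. ] 39.9 [53. 52. 50.]
[279. 379.] 357 top [ 328.5 -114.9] [26.6 12.1] 80.4 tag [ 330.1 -113.6] [24.6  9.1] 89.0 [103. 107. 109.]
[397. 393.] 184 top [ 308.7 -249.2] [16.5 15.8] 2.2 tag [ 303.8 -248.7] [ 9.4 15.3] 31.9 [ 86. 107. 145.]
rej (array([ 663.2, -141. ]), array([116.2,  73.1]), 89.6)
```

C is in the left reject nest. D isn't listed from here, either hidden by the gripper or knocked, so check the side camera.

```bash
python3 -c "
from h import *
carts('s10','side')"
```

```text
27.7 [ 0.5484 -0.1182  0.1803] [ 3.141e+00 -1.300e-02  1.000e-03] [ 0.4 -0.  -0.7] 0.444
[289. 142.] 192 top [ 474.6 -247.2] [51.7 24.8] 50.8 tag [ 474.7 -246.6] [43.1 19.8] 47.8 [ 61. 144. 160.]
[356. 148.] 121 top [ 312.2 -244. ] [24.8 49. ] 2.1 tag [ 309.  -245.8] [16.9 38.8] 19.0 [ 58. 110. 165.]
[325. 163.] 211 top [ 382.4 -195. ] [27.6 51.9] 85.2 tag [ 382.2 -196.5] [42.9 20.3] 5.8 [143. 149. 153.]
[201. 178.] 255 top [ 665.  -108.5] [52.6 27.3] 0.4 tag [ 664.6 -108.9] [51.6 26.5] 0.4 [137. 143. 147.]
[348. 195.] 97 top [ 321.7 -106.5] [20.1 26.4] 83.2 tag [ 321.6 -107.3] [18.5 26.4] 83.2 [116. 124. 127.]
rej (array([ 663.2, -140. ]), array([117.5,  74.8]), 89.7)
```

>>> jog_arm(motion=[{"dx": -2, "dy": -1, "dz": 0, "turn": -0.02}, {"dx": -3, "dy": -1.4, "dz": 0, "turn": -0.03}, {"dx": -3, "dy": -1.4, "dz": 0, "turn": 0}, {"dx": -3, "dy": -1.4, "dz": 0, "turn": 0}, {"dx": -3, "dy": -1.4, "dz": -2, "turn": 0}, {"dx": -2.5, "dy": -1.2, "dz": -3, "turn": 0}, {"dx": 0, "dy": 0, "dz": -3, "turn": 0}, {"dx": 0, "dy": 0, "dz": -2, "turn": 0}, {"dx": 0, "dy": 0, "dz": 0, "turn": 0}, {"dx": 0, "dy": 0, "dz": 0, "turn": 0}, {"dx": 0, "dy": 0, "dz": 0, "turn": 0}], fingers=5)

```text
time: 28.67
tool_pos: [0.3869, -0.1966, 0.0802]
tcp_rot: [3.14, -0.089, 0.002]
wrist_force: [0.4, 0.0, 0.2]
width: 0.586
```

```bash
python3 -c "
from h import *
carts('w11')"
```

```text
28.67 [ 0.3869 -0.1966  0.0802] [ 3.14e+00 -8.90e-02  2.00e-03] [0.4 0.  0.2] 0.586
[362.  77.] 4036 top [ 474.8 -248.8] [51.7 26. ] 51.3 tag [ 474.8 -249. ] [41.9  8.5] 51.8 [ 94. 164. 175.]
[ 31. 203.] 7842 top [396.8 -41.8] [  9.4 180.5] 84.0 tag [396.8 -41.8] [  9.4 180.5] 84.0 [55. 55. 54.]
[282. 228.] 2814 top [ 382.6 -195.9] [25.9 51. ] 86.5 tag [ 381.9 -196.1] [ 7.6 41.9] 86.6 [128. 131. 135.]
[163. 309.] 270 top [ 330.6 -108.2] [ 4.6 18.9] 31.6 tag [ 330.6 -108.2] [ 4.6 18.9] 31.7 [85. 88. 90.]
[333. 328.] 252 top [ 304.8 -228.1] [ 9.4 16. ] 0.2 tag [ 32.  74. 147.]
rej (array([0., 0.]), array([0., 0.]), 0.0)
```

>>> jog_arm(motion=[{"dx": -0.4, "dy": 0.1, "dz": -2, "turn": 0}, {"dx": 0, "dy": 0, "dz": -3, "turn": 0}, {"dx": 0, "dy": 0, "dz": -2, "turn": 0}, {"dx": 0, "dy": 0, "dz": -1.2, "turn": 0}, {"dx": 0, "dy": 0, "dz": -0.6, "turn": 0}, {"dx": 0, "dy": 0, "dz": 0, "turn": 0}, {"dx": 0, "dy": 0, "dz": 0, "turn": 0}])

```text
time: 29.3
tool_pos: [0.3828, -0.1956, -0.0076]
tcp_rot: [3.139, -0.089, 0.003]
wrist_force: [-0.1, -0.2, 0.4]
width: 0.587
```

>>> jog_arm(motion=[{"dx": 0, "dy": 0, "dz": -0.2, "turn": 0}, {"dx": 0, "dy": 0, "dz": 0, "turn": 0}, {"dx": 0, "dy": 0, "dz": 0, "turn": 0}, {"dx": 0, "dy": 0, "dz": 0, "turn": 0}, {"dx": 0, "dy": 0, "dz": 0, "turn": 0}, {"dx": 0, "dy": 0, "dz": 0, "turn": 0}, {"dx": 0, "dy": 0, "dz": 0, "turn": 0}], fingers=1.2)

```text
time: 29.88
tool_pos: [0.3829, -0.1959, -0.0094]
tcp_rot: [3.139, -0.09, 0.004]
wrist_force: [1.4, 0.3, 6.4]
width: 0.29
```

>>> jog_arm(motion=[{"dx": 0, "dy": 0, "dz": 1, "turn": 0}, {"dx": 0, "dy": 0, "dz": 2.5, "turn": 0}, {"dx": 0, "dy": 0, "dz": 3, "turn": 0}, {"dx": 0, "dy": 0, "dz": 3, "turn": 0}, {"dx": 0, "dy": 0, "dz": 3, "turn": 0}, {"dx": 0, "dy": 0, "dz": 0, "turn": 0}, {"dx": 0, "dy": 0, "dz": 0, "turn": 0}])

```text
time: 30.47
tool_pos: [0.3828, -0.1959, 0.1168]
tcp_rot: [3.138, -0.09, 0.007]
wrist_force: [0.3, 0.1, -1.1]
width: 0.294
```

>>> jog_arm(motion=[{"dx": 1.5, "dy": 0, "dz": 0, "turn": 0.02}, {"dx": 3.5, "dy": 0.4, "dz": 0, "turn": 0.03}, {"dx": 3.5, "dy": 0.4, "dz": 0, "turn": 0}, {"dx": 3.5, "dy": 0.4, "dz": 0, "turn": 0}, {"dx": 3.5, "dy": 0.4, "dz": 0, "turn": 0}, {"dx": 3.5, "dy": 0.4, "dz": 0, "turn": 0}, {"dx": 3.5, "dy": 0.4, "dz": 0, "turn": 0}, {"dx": 3.5, "dy": 0.2, "dz": 0, "turn": 0}, {"dx": 2, "dy": 0, "dz": 0, "turn": 0}, {"dx": 0, "dy": 0, "dz": 0, "turn": 0}, {"dx": 0, "dy": 0, "dz": 0, "turn": 0}, {"dx": 0, "dy": 0, "dz": 0, "turn": 0}])

```text
time: 31.47
tool_pos: [0.6592, -0.1686, 0.1119]
tcp_rot: [-3.14, 0.011, 0.007]
wrist_force: [-0.9, -0.7, -1.1]
width: 0.291
```

>>> jog_arm(motion=[{"dx": 0, "dy": 0, "dz": -2, "turn": 0}, {"dx": 0, "dy": 0, "dz": -3, "turn": 0}, {"dx": 0, "dy": 0, "dz": -3, "turn": 0}, {"dx": 0, "dy": 0, "dz": -1.5, "turn": 0}, {"dx": 0, "dy": 0, "dz": 0, "turn": 0}, {"dx": 0, "dy": 0, "dz": 0, "turn": 0}, {"dx": 0, "dy": 0, "dz": 0, "turn": 0}])

```text
time: 32.05
tool_pos: [0.6622, -0.1696, 0.021]
tcp_rot: [3.141, -0.012, 0.003]
wrist_force: [0.1, 1.3, -0.2]
width: 0.29
```

>>> jog_arm(motion=[{"dx": 0, "dy": 0, "dz": -1, "turn": 0}, {"dx": 0, "dy": 0, "dz": -0.7, "turn": 0}, {"dx": 0, "dy": 0, "dz": -0.5, "turn": 0}, {"dx": 0, "dy": 0, "dz": -0.2, "turn": 0}, {"dx": 0, "dy": 0, "dz": 0, "turn": 0}, {"dx": 0, "dy": 0, "dz": 0, "turn": 0}])

```text
time: 32.55
tool_pos: [0.6613, -0.169, -0.0049]
tcp_rot: [-3.142, 0.011, 0.0]
wrist_force: [0.6, -1.4, 0.0]
width: 0.289
```

>>> jog_arm(motion=[{"dx": 0, "dy": 0, "dz": 0, "turn": 0}, {"dx": 0, "dy": 0, "dz": 0, "turn": 0}, {"dx": 0, "dy": 0, "dz": 0, "turn": 0}, {"dx": 0, "dy": 0, "dz": 0, "turn": 0}, {"dx": 0, "dy": 0, "dz": 2, "turn": 0}, {"dx": 0, "dy": 0, "dz": 3.5, "turn": 0}, {"dx": 0, "dy": 0, "dz": 4, "turn": 0}, {"dx": -1, "dy": 0, "dz": 4, "turn": 0}, {"dx": -2, "dy": 1, "dz": 4, "turn": 0}, {"dx": -2, "dy": 3, "dz": 4, "turn": 0}, {"dx": -2, "dy": 3.5, "dz": 0, "turn": -0.02}, {"dx": -2, "dy": 3.5, "dz": 0, "turn": -0.02}], fingers=3.8)

```text
time: 33.55
tool_pos: [0.5794, -0.0669, 0.2018]
tcp_rot: [3.14, -0.079, 0.012]
wrist_force: [-0.5, 1.0, -0.5]
width: 0.445
```

>>> jog_arm(motion=[{"dx": -2, "dy": 3.5, "dz": 0, "turn": 0}, {"dx": -2, "dy": 3.5, "dz": 0, "turn": 0}, {"dx": -1, "dy": 3.5, "dz": 0, "turn": 0}, {"dx": 0, "dy": 3.5, "dz": 0, "turn": 0}, {"dx": 0, "dy": 3, "dz": 0, "turn": 0}, {"dx": 0, "dy": 0.5, "dz": 0, "turn": 0}, {"dx": 0, "dy": 0, "dz": 0, "turn": 0}, {"dx": 0, "dy": 0, "dz": 0, "turn": 0}, {"dx": 0, "dy": 0, "dz": 0, "turn": 0}])

```text
time: 34.3
tool_pos: [0.5278, 0.1072, 0.1975]
tcp_rot: [3.14, -0.075, -0.0]
wrist_force: [-0.6, 0.0, -0.9]
width: 0.446
```

```bash
python3 -c "
from h import *
carts('w12');nests()"
```

```text
34.3 [0.5278 0.1072 0.1975] [ 3.14  -0.075 -0.   ] [-0.6  0.  -0.9] 0.446
[526.  25.] 1798 top [ 658.8 -109.6] [39.7 27.3] 0.1 tag [ 658.2 -109.3] [24.8 36.8] 87.9 [134. 137. 141.]
[433. 219.] 156 top [487.7 -40.2] [20.3  1. ] 83.1 tag [487.8 -40.2] [20.3  1. ] 82.8 [59. 59. 58.]
[486. 347.] 266 top [ 330.3 -116.4] [23.3  8.2] 71.7 tag [ 330.5 -116.7] [23.4  7.5] 68.1 [112. 115. 118.]
rej (array([ 655.3, -121.6]), array([79.7, 58.1]), 89.7)
[260.  22.] 751 [652.6 115.8] [16.2 14.8] 89.7 [0.1265 0.129  0.1302]
[343. 111.] 3054 [596.2  62.7] [26.3 51.8] 87.0 [0.1231 0.1247 0.1308]
[174. 113.] 3106 [600.3 178.4] [27.1 52. ] 86.6 [0.1229 0.1248 0.1308]
[261. 197.] 1123 [539.5 122.5] [13.6 44.9] 86.7 [0.123 0.125 0.126]
walls (array([597.6, 119. ]), array([174.3,  78.3]), 86.8)
```

View pics/w12.png

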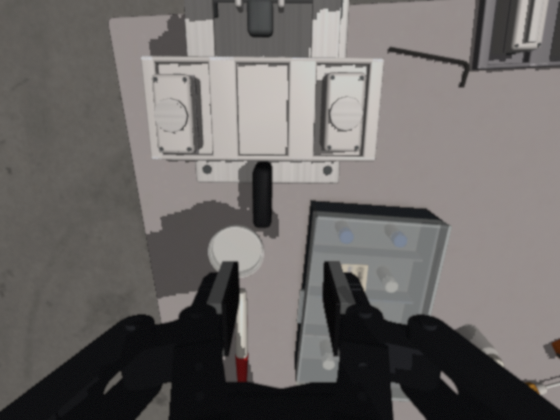

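Both disc cartridges lie in the outer nests (174,113)/(343,111), the blade is at (262,195), and the dish (235,250) and hex key (430,62) are undisturbed. Check the reject tray from the side camera.

```bash
python3 -c "
from h import *
carts('s12','side')
a,z=load('s12');W=cloud(z);Z=W[...,2]
for k in ((200,178),(205,162),(208,158)): print(k,W[k[1],k[0]].round(3))"
```

```text
34.4 [0.5278 0.1069 0.1975] [ 3.14  -0.077 -0.   ] [-0.1  0.5 -0.5] 0.444
[289. 142.] 194 top [ 474.8 -247.5] [52.4 27. ] 52.3 tag [ 475.5 -245.1] [46.4 12.9] 46.2 [ 65. 153. 170.]
[356. 148.] 129 top [ 312.7 -245.1] [24.6 49.3] 0.4 tag [ 305.5 -249.9] [14.4 33.2] 36.3 [ 60. 116. 173.]
[197. 178.] 152 top [ 673.3 -109.1] [26.8 35.8] 86.7 tag [ 674.1 -109.6] [32.9 26.8] 0.6 [146. 152. 156.]
[348. 195.] 100 top [ 322.5 -106.6] [17.7 25.8] 75.9 tag [ 322.4 -107.2] [16.7 25.8] 75.9 [124. 131. 135.]
rej (array([ 694.2, -130.5]), array([ 46.9, 125.7]), 22.6)
(200, 178) [ 0.666 -0.105  0.042]
(205, 162) [0.55  0.137 0.448]
(208, 158) [0.541 0.147 0.472]
```

>>> jog_arm(motion=[{"dx": 0.8, "dy": 1.5, "dz": -2, "turn": 0}, {"dx": 0, "dy": 0, "dz": -2, "turn": 0}, {"dx": 0, "dy": 0, "dz": -2, "turn": 0}, {"dx": 0, "dy": 0, "dz": 0, "turn": 0}, {"dx": 0, "dy": 0, "dz": 0, "turn": 0}, {"dx": 0, "dy": 0, "dz": 0, "turn": 0}, {"dx": 0, "dy": 0, "dz": 0, "turn": 0}], fingers=3.5)

```text
time: 35.03
tool_pos: [0.537, 0.123, 0.1393]
tcp_rot: [-3.14, 0.075, -0.004]
wrist_force: [-0.6, -0.1, 0.8]
width: 0.41
```

```bash
python3 -c "
from h import *
carts('c12','scene')"
```

```text
35.03 [0.537  0.123  0.1393] [-3.14   0.075 -0.004] [-0.6 -0.1  0.8] 0.41
[280. 185.] 131 top [ 659.4 -168.3] [51.6 25.7] 0.1 tag [ 658.9 -168.9] [24.9 50.9] 87.4 [182. 189. 196.]
[264. 192.] 142 top [ 664.1 -111.3] [27.5 53.5] 86.9 tag [ 664.1 -111.7] [25.8 53.5] 86.6 [179. 186. 193.]
[344. 207.] 127 top [ 473.4 -249. ] [50.2 26.2] 50.8 tag [ 472.8 -249.5] [41.4 12.7] 50.8 [ 92. 190. 214.]
[348. 259.] 107 top [ 317.9 -111.3] [26.6 20.5] 38.4 tag [ 317.9 -111.3] [26.6 20.5] 38.4 [167. 176. 183.]
rej (array([ 661.8, -142.9]), array([119.7,  78.3]), 89.4)
```

D is confirmed in the right reject nest. Now grip the blade, deeper this time.

>>> jog_arm(motion=[{"dx": 0, "dy": -0.1, "dz": -2, "turn": 0}, {"dx": 0, "dy": 0, "dz": -2, "turn": 0}, {"dx": 0, "dy": 0, "dz": -1.5, "turn": 0}, {"dx": 0, "dy": 0, "dz": -1, "turn": 0}, {"dx": 0, "dy": 0, "dz": 0, "turn": 0}, {"dx": 0, "dy": 0, "dz": 0, "turn": 0}, {"dx": 0, "dy": 0, "dz": 0, "turn": 0}])

```text
time: 35.67
tool_pos: [0.5369, 0.1225, 0.074]
tcp_rot: [-3.14, 0.074, -0.004]
wrist_force: [-0.5, -0.0, -0.3]
width: 0.407
```

>>> jog_arm(motion=[{"dx": 0, "dy": 0, "dz": 0, "turn": 0}, {"dx": 0, "dy": 0, "dz": 0, "turn": 0}, {"dx": 0, "dy": 0, "dz": 0, "turn": 0}, {"dx": 0, "dy": 0, "dz": 0, "turn": 0}, {"dx": 0, "dy": 0, "dz": 0, "turn": 0}, {"dx": 0, "dy": 0, "dz": 0, "turn": 0}, {"dx": 0, "dy": 0, "dz": 0, "turn": 0}, {"dx": 0, "dy": 0, "dz": 0, "turn": 0}], fingers=0.5, grip_force=70)

```text
time: 36.33
tool_pos: [0.5368, 0.1207, 0.0742]
tcp_rot: [3.139, -0.075, 0.003]
wrist_force: [-0.3, -5.6, 3.5]
width: 0.149
```

>>> jog_arm(motion=[{"dx": 0, "dy": -0.1, "dz": 0.3, "turn": 0}, {"dx": 0, "dy": 0, "dz": 0.5, "turn": 0}, {"dx": 0, "dy": 0, "dz": 0.7, "turn": 0}, {"dx": 0, "dy": 0, "dz": 0.7, "turn": 0}, {"dx": 0, "dy": 0, "dz": 0.7, "turn": 0}, {"dx": 0, "dy": 0, "dz": 0.7, "turn": 0}, {"dx": 0, "dy": 0, "dz": 0.7, "turn": 0}, {"dx": 0, "dy": 0, "dz": 0.7, "turn": 0}, {"dx": 0, "dy": 0, "dz": 0.6, "turn": 0}, {"dx": 0, "dy": 0, "dz": 0.4, "turn": 0}, {"dx": 0, "dy": 0, "dz": 0, "turn": 0}, {"dx": 0, "dy": 0, "dz": 0, "turn": 0}])

```text
time: 37.33
tool_pos: [0.5368, 0.1208, 0.1329]
tcp_rot: [3.14, -0.075, 0.004]
wrist_force: [4.9, -3.3, -4.6]
width: 0.147
```

```bash
python3 -c "
from h import *
floorz(); s=bot.read_state(); print(s['tool_pos'],s['wrist_force'],s['width'])"
```

```text
[(0.15, 355), (0.156, 196), (0.158, 353), (0.16, 161), (0.184, 183)]
[0.53680925 0.12073564 0.13281457] [ 5.13740873 -2.26679095 -3.84504165] 0.15031951659108286
```

>>> jog_arm(motion=[{"dx": 0, "dy": 0, "dz": 0, "turn": 0}, {"dx": 0, "dy": 0, "dz": -0.3, "turn": 0}, {"dx": 0, "dy": 0, "dz": -0.3, "turn": 0}, {"dx": 0, "dy": 0, "dz": -0.3, "turn": 0}, {"dx": 0, "dy": 0, "dz": -0.2, "turn": 0}, {"dx": 0, "dy": 0, "dz": -0.2, "turn": 0}, {"dx": 0, "dy": 0, "dz": -0.1, "turn": 0}, {"dx": 0, "dy": 0, "dz": 0, "turn": 0}, {"dx": 0, "dy": 0, "dz": 0, "turn": 0}])

```text
time: 38.13
tool_pos: [0.5368, 0.1208, 0.1194]
tcp_rot: [3.14, -0.074, 0.004]
wrist_force: [2.9, -4.2, -0.5]
width: 0.15
```

>>> jog_arm(motion=[{"dx": 0, "dy": 0, "dz": -0.1, "turn": 0}, {"dx": 0, "dy": 0, "dz": -0.1, "turn": 0}, {"dx": 0, "dy": 0, "dz": 0, "turn": 0}, {"dx": 0, "dy": 0, "dz": 0, "turn": 0}])

```text
time: 38.47
tool_pos: [0.5368, 0.1207, 0.119]
tcp_rot: [3.14, -0.074, 0.004]
wrist_force: [-1.1, -4.9, 8.2]
width: 0.153
```

Firmly supported at +45 mm. Release and back off.

>>> jog_arm(motion=[{"dx": 0, "dy": 0.1, "dz": 0.1, "turn": 0}, {"dx": 0, "dy": 0, "dz": 0, "turn": 0}, {"dx": 0, "dy": 0, "dz": 0, "turn": 0}, {"dx": 0, "dy": 0, "dz": 0, "turn": 0}, {"dx": 0, "dy": 0, "dz": 0, "turn": 0}, {"dx": 0, "dy": 0, "dz": 2, "turn": 0}, {"dx": 0, "dy": 0, "dz": 3.5, "turn": 0}, {"dx": 0, "dy": 0, "dz": 3.5, "turn": 0}, {"dx": -2, "dy": 0, "dz": 2, "turn": 0}, {"dx": -3, "dy": -1, "dz": 0, "turn": 0}, {"dx": -3, "dy": -2, "dz": 0, "turn": 0}, {"dx": 0, "dy": 0, "dz": 0, "turn": 0}], fingers=3.5)

```text
time: 39.47
tool_pos: [0.4504, 0.0904, 0.2267]
tcp_rot: [3.139, -0.074, -0.007]
wrist_force: [0.4, 0.5, -1.3]
width: 0.411
```

```bash
python3 -c "
from h import *
carts('w13'); carts('c13','scene'); floorz()
a,z=load('w13');W=cloud(z);X,Y,Z=W[...,0],W[...,1],W[...,2]
m=(Z>.163)&(Z<.185)&(X>.5)&(X<.66)&(Y>.0)&(Y<.24)
k,l,st,c=cv2.connectedComponentsWithStats(m.astype('uint8'))
for i in range(1,k):
    if st[i,4]>80: print(c[i].round(),*rect(W[l==i]),np.nanmedian(W[l==i][:,2]).round(4))
cv2.imwrite('pics/m13.png',np.hstack([cv2.resize(a,(400,300)),cv2.resize(cv2.imread('pics/sz.png')[120:360,120:440],(400,300))]))"
```

```text
39.47 [0.4504 0.0904 0.2267] [ 3.139 -0.074 -0.007] [ 0.4  0.5 -1.3] 0.411
[460. 277.] 438 top [ 324.4 -109.8] [18.5 26.4] 45.2 tag [ 324.4 -109.9] [18.2 26.3] 45.2 [110. 113. 116.]
[554. 286.] 92 top [ 302.8 -226.7] [ 7.8 13.8] 35.6 tag [ 28.  70. 141.]
rej (array([0., 0.]), array([0., 0.]), 0.0)
39.52 [0.453  0.0914 0.2271] [ 3.14e+00 -7.50e-02 -2.00e-03] [ 0.2  0.1 -0.8] 0.405
[280. 186.] 136 top [ 660.  -168.3] [26.4 55.5] 87.5 tag [ 659.6 -168.5] [24.3 52.1] 89.1 [166. 173. 180.]
[264. 192.] 141 top [ 663.7 -112. ] [27. 53.] 84.9 tag [ 664.  -111.8] [26.4 53. ] 83.2 [166. 173. 180.]
[344. 207.] 127 top [ 471.3 -246.2] [51.4 28.9] 35.0 tag [ 470.5 -247.5] [41.2 16.6] 52.0 [ 86. 177. 203.]
[348. 259.] 105 top [ 317.1 -109.7] [26.8 21.5] 32.8 tag [ 317.1 -109.7] [26.8 21.5] 32.8 [156. 164. 171.]
rej (array([ 663. , -142.2]), array([ 79.5, 118.2]), 0.9)
[(0.136, 315), (0.138, 227), (0.144, 416), (0.146, 228), (0.17, 258)]
[122.  13.] [580.9 178.9] [26.4 14.6] 89.0 0.1692
[319.  12.] [576.2  63.9] [26.  12.8] 86.7 0.1692
[225.  84.] [539.1 122.4] [14.3 45.7] 86.9 0.1699
```

View pics/m13.png

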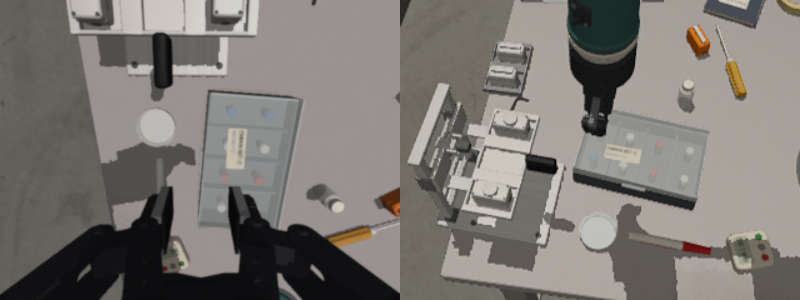

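The tray has risen another 45 mm and is hooked. Discs are in the white tray (512,122)/(492,192) and bars in the grey tray (510,50)/(504,75); the dish and key are unmoved and the robot is clear. Handing in.

```bash
python3 -c "
from h import *
print(bot.finish_job())"
```

```text
the job is handed in; nothing more can be done
None
```

The job is done and handed in after about 40 s of robot time; the hand-in gives no verdict.

- **Lift:** I raised it by the blade and hooked it on the middle rung for loading. After sorting I raised it again and hooked it on the top rung. The tray rose about 45 mm each time, and the load came off the wrist as each hook took it.
- **Sorting:** Only four cartridges were there. The two with disc tags are in the left and right nests of the white tray, and the two with bar tags are in the two grey nests.
- **Last checks:** After the last release the white-tray cartridges had risen level with the tray. The grey-tray cartridges were in place, and the dish and hex key looked undisturbed. The robot was clear of everything.

**What disagreed:** The fingertips sit about 25–30 mm above the reported TCP. As a result:
- I carried both disc cartridges by their tags, and they still landed flat.
- My first grip on a bar cartridge closed above it, without moving it. I repeated that grip lower.
- From then on I gripped about 20 mm lower.

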